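Open the sloping tool box and put the lino cutter away

ROBOT

A 6-joint arm with a two-finger parallel gripper is mounted at the origin on a cart in front of the work surface, level with it; the furniture and walls round the work are solid. World frame = base frame: x ahead of the robot, y to its left, z up, the work surface at z = 0. Lengths are in m, angles in rad, forces in N, time in s.
With the tool pointing down it reaches from about 0.35 to 0.775 m from the base axis. Payload 5.5 kg.
Tool frame: the origin (TCP) lies where the fingers leave the gripper's body, on its centre line; the fingertips stand 73 mm ahead of it and the grasp point (between the pads) lies 54 mm ahead of it; z points along the fingers, y is the direction in which the jaws open and shut (so a half turn about z gives the same grasp; the last joint's range is limited). The gripper opens to 85 mm and grips with 20 to 120 N. Pads are 22 mm wide; open, the fingers measure 114 mm over their backs; the gripper's body (76 mm by 85 mm) begins 54 mm behind the grasp point. The pads swing forward as they close: fully open they stand 13 mm farther back than shut.
Start: joints at [0.994, 0.313, 0.046, 1.304, 0, 1.431], TCP at [0.243, 0.521, 0.304] pointing down, gripper open.
Joint ranges: [-2.76, 2.76], [-0.86, 1.69], [-1.03, 1.26], [-2.2, 2.34], [-1.47, 1.5], [-3.14, 3.14]. Speed limits (rad/s): [2.57, 2.57, 3.14, 3.14, 3.14, 3.14].

INTERFACE

Orientations are given as a unit quaternion [w, x, y, z].
In Python, from workcell import env, read_camera, job, cut_out gives the robot as it stands.
- The arm moves only by the tool servo_tool, never from a script. Its argument "deltas" is a list of rows, each an object of numbers: "dx", "dy", "dz": the shift along the world's x, y, z in mm; "rx", "ry", "rz": the turn, a rotation vector about the world's x, y, z in rad; "fingers": the closure, from -1 (fully open) to 1 (shut). A call has 1 to 8 rows; each row shifts and turns the commanded pose from where the row before left it; what a row does not reach is not made up. A row lasts 1/10 s, in which the tool goes at most 50 mm and 8.59 degrees, less where a joint would pass 70% of its speed; a pose out of reach is approached as far as the arm can. A call is refused whole if a number of a shift passes 50 or a number of a turn 0.15, either way. A call with a gripper value outside its range is refused whole. The fingers move at their own pace and stop on an object; "newtons" is the grip in N (left out, the last holds). Time passes only in rows, so rows that do not move let the fingers close. It gives the time, the measured TCP pose, the force and the opening at its end, in the units of the state.
- env.get_state(): the state, without advancing time (a new reading comes with each control period).
- read_camera(name): name is "scene" or "top"; returns a dict with "img" (400x640x3 uint8, red, green, blue), "intrinsics" (3x3 intrinsics, pixels), "k1" (the pictures are not rectified: a ray, as slopes to the right and down, at radius r is drawn at 1 + k1 r^2 times it, then the intrinsics apply), "extrinsics" (4x4, takes a point from camera to world coordinates). Camera axes: x right, y down, z forward; pixel columns grow to the right and rows downward; lengths in m; the calibration is good to about 2 mm. A picture is of the moment at which its call begins. There is no depth.
- job.hand_in(): hands the job in, once; it reports no verdict.
Trained networks look in the newest picture that a camera, given by its name, has taken for a name from the list of things; names that differ only in an ending like _2 or _b are one class to them, and where a whole thing is asked for, a point or a joint stands for the part that bears it (a point fixed in the world has none). Each returns a list of dicts, best first, with "confidence" (0 to 1); they miss things now and then, are a little off and sometimes report something else, mostly with a low value. They report only what shows in the picture. A call takes as long as a camera call. They do not tell look-alikes from the thing itself.
- cut_out(target, camera): "region" (400x640 bool, what is visible of it) and "extent" ([left, top, right, bottom] in pixels, round what is visible of it).
The state is a dict: "clock": time; "joint_pos": joint angles; "qvel": joint speeds; "tau": joint torques, N m; "tcp_pos": TCP position; "orientation": TCP orientation; "wrist_force": force on the tool from outside, world axes, zero at the start; "ft_torque": the same for the moment, N m; "finger_gap": finger opening in m.
Only numpy, scipy, OpenCV 4.12 (cv2) and the standard library are available. Lean on these libraries where they do the work, as an engineer would, in place of code of your own. Each camera call takes 0.05 s, during which the arm holds its last target. There are 200 camera calls.

TASK

Lift the stoneware lid by its bar knob straight off the sloping plywood box, keeping it square to the box until it is well clear, then turn it level and set it down gently, knob up, in the middle of the grey felt mat. Then lay the lino cutter that lies on the bench in front inside the open box, wholly below its rim, and let go. Leave the pigment pot, the tape roll and the cork block where they are.

Things in the scene. Friction and masses are not known exactly. Their poses are not given: they have to be found in the camera images.
- box: Open plywood box, outside 130 (x) x 180 (y) x 60 (z) mm, walls and floor 8 mm, fixed on a wooden stand that slopes it 30 degrees, its mouth leaning to the robot. Origin: centre of its outer underside. z: out of the mouth, square to the floor (30 degrees from vertical); x: up the slope; y: level along the box. Inner floor at z = 8 mm, rim at z = 60 mm; inside 114 x 164 mm.
- lid: Loose white stoneware lid, about 0.35 kg: plate 138 (x) x 188 (y) x 8 mm; under it a locating step 109 x 159 mm that reaches 8 mm into the box (2.5 mm play). Origin: centre of the step's underside, z to the knob side, axes as the box's while on it; seated, the origin is at z = 52 mm of the box. Top of the plate at z = 16 mm. Set down, it lies on its step.
- knob (a point): Grip point at the middle of the lid's dark wooden bar knob: a bar 100 mm long (along the lid's y), 14 mm thick (lid's x), from z = 30 to 50 mm of the lid on two feet; this point is at z = 40 mm of the lid, 24 mm above its plate. Axes as the lid's.
- felt_mat: Grey felt mat 160 (x) x 210 (y) x 4 mm, fixed flat on the bench; origin: centre of its underside, z up.
- cutter: Lino cutter, 93 mm long (along its y), 27 mm wide, 26 mm high, about 40 g, lying on the bench: mushroom-shaped wooden handle 50 mm long at +y, thin steel blade at -y. Origin: centre of its underside.
- cutter_handle (a point): Middle of the cutter's handle, 21 mm along +y and 13 mm above the cutter's origin: the place to grip it, across its x, where it is about 26 mm wide. Axes as the cutter's.
- cutter_tip (a point): Near the tip of the cutter's blade, 44 mm along -y and 5 mm above the cutter's origin.
- pigment_pot: Bystander: reddish-brown plastic pot with screw lid, 60 mm in diameter, 50 mm high; origin: centre of its underside.
- tape_roll: Bystander: cream tape roll lying flat, 92 mm across, 19 mm high; origin: centre of its underside.
- cork_block: Bystander: cork sanding block 55 x 95 x 35 mm; origin: centre of its underside.
There are look-alikes about, which are no part of the job. What is shaped like the cutter but blue is not meant.

How it is judged:
By the outcome, as a careful person would: the job done as asked, in the order asked, and still so for the second after the job is handed in, with the robot touching nothing.
It also fails if it takes over 58 s, if anything falls off the work surface, if the arm or the gripper's body presses on something with over 40 N, if the wrist force passes 120 N, or if a joint passes its speed limit or range.

## Working session

There is one attempt and no reset: what is moved stays moved. The work goes in short steps, Python scripts to look and compute and a tool call to move; the robot and the scene stay as the last step left them, time stands still between calls to the robot, and variables do not carry over. Pictures are saved under pics/ and viewed, about 8 in all and at most 12, crops included, and the job is handed in when it is done.

Besides the shell and the picture viewer there is one more tool, called in YAML: its name, and indented under it one key for each argument. servo_tool: Moves the arm, as the interface text tells. Its arguments: {"type":"object","properties":{"deltas":{"type":"array"},"newtons":{"type":"number"}},"required":["deltas"]}

```bash
mkdir -p pics; ls; cat > h.py <<'E'
import numpy as np, cv2
from workcell import env, read_camera, job, cut_out
def proj(c,P):
    E=np.array(c["extrinsics"]);K=np.array(c["intrinsics"]);P=np.atleast_2d(P)
    q=(P-E[:3,3])@E[:3,:3];s=q[:,:2]/q[:,2:];r=(s**2).sum(1,keepdims=True)
    s=s*(1+c["k1"]*r);return s@K[:2,:2].T+K[:2,2]
def ray(c,uv):
    K=np.array(c["intrinsics"]);E=np.array(c["extrinsics"])
    uv=np.array(uv,float).reshape(-1,2);d=(uv-K[:2,2])/[K[0,0],K[1,1]];s=d.copy()
    for _ in range(30): s=d/(1+c["k1"]*(s**2).sum(1,keepdims=True))
    v=np.c_[s,np.ones(len(s))]@E[:3,:3].T
    return E[:3,3],v
def onz(c,uv,z):
    o,v=ray(c,uv);return o+v*((z-o[2])/v[:,2:])
E
cat > a.py <<'E'
from h import *
for n in["scene","top"]:
    c=read_camera(n);cv2.imwrite(f"pics/{n}0.png",c["img"][:,:,::-1])
    print(n,np.round(c["extrinsics"],3).tolist(),np.round(c["intrinsics"],1).tolist(),c["k1"])
    for t in["box","lid","knob","felt_mat","cutter","pigment_pot","tape_roll","cork_block"]:
        for d in cut_out(t,n)[:4]:
            m=np.array(d["region"]);ys,xs=np.nonzero(m)
            print(t,round(d["confidence"],2),d["extent"],len(xs),(xs.mean().round(1),ys.mean().round(1)) if len(xs) else None)
s=env.get_state();print(s)
E
python3 a.py
```

```text
pics
scene [[0.69, -0.291, 0.662, -0.227], [-0.723, -0.304, 0.62, -0.794], [0.02, -0.907, -0.42, 0.579], [0.0, 0.0, 0.0, 1.0]] [[417.7, 0.0, 322.0], [0.0, 417.7, 203.6], [0.0, 0.0, 1.0]] 0.0015308960228075752
box 0.66 [373.5, 227.1, 465.8, 280.6] 880 (np.float64(422.2), np.float64(258.0))
lid 0.73 [367.2, 198.7, 465.0, 266.1] 4016 (np.float64(417.2), np.float64(231.4))
knob 0.8 [367.2, 200.6, 464.7, 267.6] 4011 (np.float64(417.7), np.float64(231.5))
felt_mat 0.84 [279.5, 205.7, 361.9, 245.8] 1864 (np.float64(318.5), np.float64(224.8))
cutter 0.7 [280.5, 254.2, 298.1, 264.2] 145 (np.float64(287.6), np.float64(258.3))
cutter 0.56 [324.0, 262.0, 354.1, 278.0] 214 (np.float64(331.5), np.float64(267.8))
cutter 0.31 [276.5, 205.5, 360.6, 243.6] 1839 (np.float64(318.7), np.float64(224.6))
pigment_pot 0.65 [382.4, 288.4, 410.0, 324.1] 879 (np.float64(392.4), np.float64(306.2))
tape_roll 0.78 [240.0, 214.7, 265.7, 239.1] 484 (np.float64(252.5), np.float64(228.8))
top [[-0.009, -0.986, 0.165, 0.34], [-1.0, 0.011, 0.01, -0.106], [-0.011, -0.165, -0.986, 1.239], [0.0, 0.0, 0.0, 1.0]] [[364.1, 0.
[... 809 characters left out ...]
t64(233.7), np.float64(174.1))
{'clock': 0.9, 'joint_pos': array([9.94414561e-01, 3.13162081e-01, 4.61053506e-02, 1.30358606e+00,
       3.10334068e-05, 1.43121511e+00]), 'qvel': array([ 0.00215861,  0.00105752,  0.00135453,  0.00045465, -0.00119143,
       -0.00037764]), 'tau': array([-4.83162639e-04, -4.80446792e+01,  2.98815161e+01,  1.11859752e-04,
       -2.31312752e-04, -9.10062340e-06]), 'tcp_pos': array([0.24326368, 0.52105006, 0.30394697]), 'orientation': array([1.23655148e-05, 2.16668172e-01, 9.76245306e-01, 7.73388263e-05]), 'wrist_force': array([-0.61408538,  0.23581448,  0.71045359]), 'ft_torque': array([-0.00329849, -0.02637959, -0.00413392]), 'finger_gap': 0.08544186981257414}
```

```bash
python3 - <<'E'
import cv2,numpy as np
a=cv2.imread("pics/scene0.png");b=cv2.imread("pics/top0.png")
A=cv2.resize(a[180:340,225:485],None,fx=3,fy=3,interpolation=cv2.INTER_CUBIC)
cv2.imwrite("pics/sc.png",A)
B=cv2.resize(b[150:270,210:450],None,fx=3.3,fy=3.3,interpolation=cv2.INTER_CUBIC)
cv2.imwrite("pics/tc.png",B)
E
```

```text
(no output)
```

View pics/sc.png

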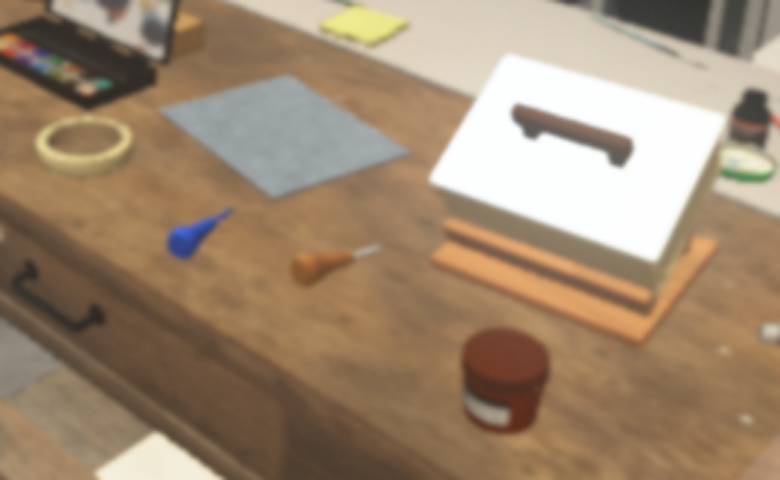

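View pics/tc.png

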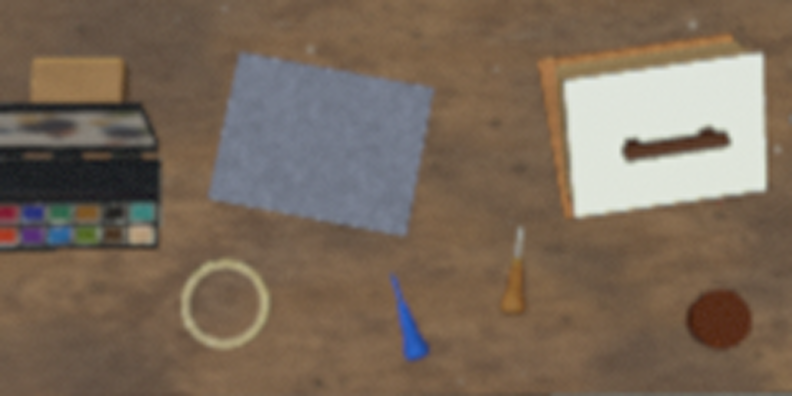

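The cutter candidates are the brown-handled one (scene ≈ (338,268), top ≈ (366,233)) and the blue one (scene ≈ (290,259), top ≈ (334,247)). The brown one, with its wooden handle and steel blade, fits the description. The yellow-brown block behind the paint box at top (234,174) is the cork block. The tape roll is at top (278,240) and the pot at (428,247). Next I measure the lid, mat and cutter in both views.

```bash
cat > m.py <<'E'
from h import *
from scipy.optimize import least_squares
C={n:read_camera(n) for n in["scene","top"]}
def hsv(n): return cv2.cvtColor(cv2.cvtColor(C[n]["img"],cv2.COLOR_RGB2BGR),cv2.COLOR_BGR2HSV)
def best(m,seed):
    k,l,st,ce=cv2.connectedComponentsWithStats(m.astype(np.uint8))
    return l==l[seed[1],seed[0]]
def quad(m):
    cs,_=cv2.findContours(m.astype(np.uint8),cv2.RETR_EXTERNAL,cv2.CHAIN_APPROX_NONE)
    c=max(cs,key=cv2.contourArea)
    h=cv2.convexHull(c)
    for e in np.linspace(.01,.2,60):
        q=cv2.approxPolyDP(h,e*cv2.arcLength(h,True),True)
        if len(q)<=4: break
    q=q[:,0].astype(float); p=c[:,0].astype(float)
    # push by half pixel outward: contour pixels are inside
    ce=p.mean(0);L=[]
    for i in range(4):
        a,b=q[i],q[(i+1)%4];d=(b-a)/np.linalg.norm(b-a);n=np.array([-d[1],d[0]])
        if (ce-a)@n>0:n=-n
        t=(p-a)@d;s=abs((p-a)@n);sel=(s<2.0)&(t>.1*np.linalg.norm(b-a))&(t<.9*np.linalg.norm(b-a))
        vx,vy,x,y=cv2.fitLine(p[sel].astype(np.float32),cv2.DIST_HUBER,0,.01,.01).ravel()
        n=np.array([-vy,vx]); n=n if (np.array([x,y])-ce)@n>0 else -n
        L.append((n,n@[x,y]+.4))
    return np.array([np.linalg.solve([L[i-1][0],L[i][0]],[L[i-1][1],L[i][1]]) for i in range(4)])
def R(yaw,t):
    c,s=np.cos(yaw),np.sin(yaw)
    return np.array([[c,-s,0],[s,c,0],[0,0,1]])@np.array([[np.cos(t),0,-np.sin(t)],[0,1,0],[np.sin(t),0,np.cos(t)]])
def assign(q,p):
    # best cyclic/reflect order
    o=[np.roll(x,k,0) for x in(q,q[::-1]) for k in range(4)]
    return min(o,key=lambda z:((z-p)**2).sum())
def fit(Q,sx,sy,z,p0,free):
    M=np.array([[sx,sy,0],[sx,-sy,0],[-sx,-sy,0],[-sx,sy,0]])/2
    def full(v): p=np.array(p0,float);p[free]=v;return p
    def f(v):
        p=full(v);W=M@R(p[3],p[4]).T+p[:3];r=[]
        for n in Q:
            u=proj(C[n],W);r.append((u-assign(Q[n],u)).ravel())
        return np.concatenate(r)
    s=least_squares(f,np.array(p0,float)[free]);return full(s.x),np.round(f(s.x).reshape(-1,2),1).tolist()
E
cat > b.py <<'E'
from m import *
Q={};G={}
for n,ls,ms in[("scene",(395,215),(318,225)),("top",(400,200),(306,193))]:
    H=hsv(n);print(n,"lid px",H[ls[1],ls[0]],"mat px",H[ms[1],ms[0]])
    m=best((H[...,2]>205)&(H[...,1]<40),ls);Q[n]=quad(m);print(m.sum(),Q[n].round(1).tolist())
    m=best((H[...,0]>95)&(H[...,0]<130)&(H[...,1]>20)&(H[...,2]<190),ms);G[n]=quad(m);print(m.sum(),G[n].round(1).tolist())
for f in([0,1,2,3],[0,1,2,3,4]):
    p,r=fit(Q,.138,.188,0,[.4,-.33,.13,.1,np.pi/6],f);print("lidtop",p.round(4),r)
    for n in Q: 
        print(n,fit({n:Q[n]},.138,.188,0,p,[0,1,2,3])[0].round(4))
rr=R(p[3],p[4])
print("knob",p[:3]+rr[:,2]*.024)
for f in([0,1,3],[0,1,2,3]):
    g,r=fit(G,.16,.21,0,[.47,-.05,.004,-.1,0],f);print("mat",g.round(4),r)
# cutter: brown pixels
for n,b in[("scene",(310,255,365,285)),("top",(350,212,380,250))]:
    I=cv2.resize(C[n]["img"][b[1]:b[3],b[0]:b[2],::-1],None,fx=12,fy=12,interpolation=cv2.INTER_CUBIC);cv2.imwrite(f"pics/cut_{n}.png",I)
a=cv2.imread("pics/cut_scene.png");b=cv2.imread("pics/cut_top.png")
o=np.zeros((460,380+660-240,3),np.uint8)
a=cv2.resize(a,(480,262));b=cv2.resize(b,(315,399));o[:262,:480]=a;o[:399,482:797]=b
cv2.imwrite("pics/cut.png",o)
E
python3 b.py
```

```text
scene lid px [135   2 231] mat px [ 94  13 162]Traceback (most recent call last):
  File "b.py", line 5, in <module>
    m=best((H[...,2]>205)&(H[...,1]<40),ls);Q[n]=quad(m);print(m.sum(),Q[n].round(1).tolist())
                                                 ~~~~^^^
  File "m.py", line 22, in quad
    vx,vy,x,y=cv2.fitLine(p[sel].astype(np.float32),cv2.DIST_HUBER,0,.01,.01).ravel()
              ~~~~~~~~~~~^^^^^^^^^^^^^^^^^^^^^^^^^^^^^^^^^^^^^^^^^^^^^^^^^^^^
cv2.error: OpenCV(4.12.0) /io/opencv/modules/imgproc/src/linefit.cpp:50: error: (-215:Assertion failed) count > 0 in function 'fitLine2D_wods'
```

```bash
python3 - <<'E'
s=open("b.py").read()
s=s.replace('(H[...,2]>205)&(H[...,1]<40)','(B.min(2)>185)').replace('(H[...,0]>95)&(H[...,0]<130)&(H[...,1]>20)&(H[...,2]<190)','(B[...,2]-B[...,0]>-8)&(B.max(2)<200)')
s=s.replace('H=hsv(n);','H=hsv(n);B=cv2.GaussianBlur(C[n]["img"],(3,3),0).astype(int);print(B[ls[1]-3:ls[1]+40:6,ls[0]].tolist(),B[ms[1],ms[0]-60:ms[0]+60:15].tolist());')
s=s.replace(';Q[n]=quad',';print(m.sum());Q[n]=quad').replace(';G[n]=quad',';print(m.sum());G[n]=quad')
open("b.py","w").write(s)
s=open("m.py").read().replace("def quad(m):","def quad(m):\n    m=cv2.morphologyEx(m.astype(np.uint8),cv2.MORPH_OPEN,np.ones((5,5)))")
open("m.py","w").write(s)
E
python3 b.py
```

```text
[[252, 253, 254], [190, 187, 188], [253, 254, 254], [253, 254, 254], [253, 254, 254], [253, 254, 254], [248, 249, 250], [139, 123, 99]] [[143, 115, 83], [155, 121, 87], [151, 134, 117], [155, 162, 162], [155, 161, 162], [156, 162, 163], [163, 169, 170], [171, 136, 102]]
scene lid px [135   2 231] mat px [ 94  11 162]
6401Traceback (most recent call last):
  File "b.py", line 5, in <module>
    m=best((B.min(2)>185),ls);print(m.sum());Q[n]=quad(m);print(m.sum(),Q[n].round(1).tolist())
                                                  ~~~~^^^
  File "m.py", line 23, in quad
    vx,vy,x,y=cv2.fitLine(p[sel].astype(np.float32),cv2.DIST_HUBER,0,.01,.01).ravel()
              ~~~~~~~~~~~^^^^^^^^^^^^^^^^^^^^^^^^^^^^^^^^^^^^^^^^^^^^^^^^^^^^
cv2.error: OpenCV(4.12.0) /io/opencv/modules/imgproc/src/linefit.cpp:50: error: (-215:Assertion failed) count > 0 in function 'fitLine2D_wods'
```

```bash
sed -i 's/(B.min(2)>185)/(B.min(2)>T)\&W/; s/H=hsv(n);/H=hsv(n);T=dict(scene=225,top=180)[n];W=np.zeros((400,640),bool);e=dict(scene=(365,195,470,272),top=(376,160,446,221))[n];W[e[1]:e[3],e[0]:e[2]]=1;/; s/print(B\[ls.*tolist());//' b.py; python3 b.py
```

```text
scene lid px [135   2 231] mat px [ 94  11 162]
252489
252489 [[639.4000244140625, -0.4000000059604645], [639.4000244140625, 399.3999938964844], [-0.4000000059604645, 399.3999938964844], [-0.4000000059604645, -0.4000000059604645]]
1640
1640 [[360.3999938964844, 230.60000610351562], [315.6000061035156, 244.6999969482422], [278.5, 216.8000030517578], [319.8999938964844, 205.5]]
top lid px [ 46  12 226] mat px [112  36 133]
2105
2105 [[440.20001220703125, 166.1999969482422], [440.79998779296875, 206.1999969482422], [384.3999938964844, 214.39999389648438], [381.1000061035156, 174.60000610351562]]
2740
2740 [[282.1000061035156, 165.60000610351562], [341.1000061035156, 176.5], [332.20001220703125, 221.1999969482422], [272.79998779296875, 209.60000610351562]]
lidtop [ 0.3255 -0.3543  0.2782  0.671   0.5236] [[306.6, 161.1], [-235.4, 166.0], [-233.5, -172.6], [297.9, -179.1], [3.7, 96.5], [0.7, 57.7], [21.9, 54.4], [25.7, 91.6]]
scene [-0.1258 -0.7017  0.5309  0.7997  0.5236]
top [ 0.5603 -0.372   0.0889  0.1337  0.5236]
lidtop [ 0.3242 -0.3541  0.294   0.6686  1.1281] [[304.1, 143.9], [-231.9, 148.8], [-236.3, -174.3], [299.7, -180.6], [14.6, 107.6], [14.5, 66.1], [12.9, 46.4], [17.3, 82.6]]
scene [-0.3135 -0.8743  0.6319  0.7773  1.1281]
top [ 0.5437 -0.3509  0.1764  0.1629  1.1281]
knob [ 0.3071815  -0.36750577  0.30425387]
mat [ 0.5727 -0.031   0.004  -0.2027  0.    ] [[0.2, -1.4], [0.8, -0.6], [-0.3, 0.5], [-1.4, -1.0], [0.4, -0.3], [0.4, -0.1], [0.5, 0.2], [-0.1, 0.1]]
mat [ 0.5741 -0.0298  0.0008 -0.2024  0.    ] [[0.2, -0.8], [0.7, 0.0], [-0.2, 1.2], [-1.3, -0.3], [0.2, -0.4], [0.0, -0.3], [0.2, -0.1], [-0.3, -0.1]]
```

View pics/cut.png

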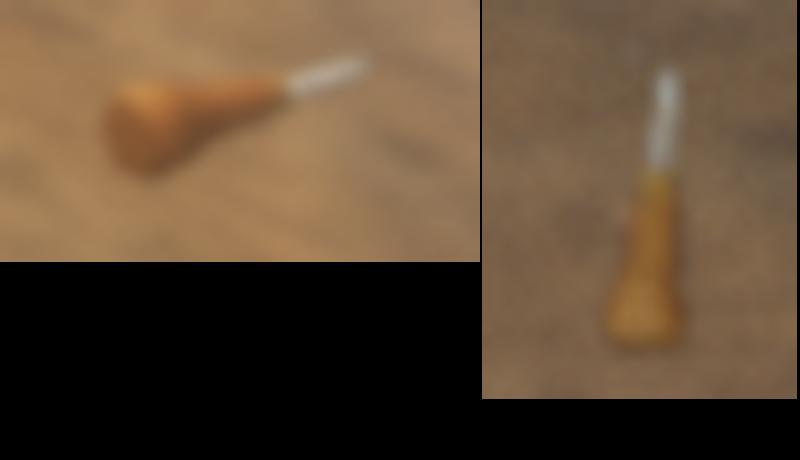

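```bash
sed -i 's/("scene",(395,215)/("scene",(400,235)/' b.py; cat >> b.py <<'E'
M=np.array([[0,.0465,.013],[0,-.0035,.011],[0,-.0465,.005]])
D={"top":[(365.5,244.5),(366.8,228.2),(367.9,218.7)],"scene":[(324.0,271),(342.9,265.1),(351.7,262.3)]}
def f(v,ns=("top","scene")):
    W=M@R(v[2],0).T+[v[0],v[1],0];return np.concatenate([(proj(C[n],W)-D[n]).ravel() for n in ns])
s=least_squares(f,[.4,-.2,3.14]);print("cutter",s.x.round(4),f(s.x).round(1).tolist())
for n in D: print(n,least_squares(lambda v:f(v,(n,)),s.x).x.round(4))
for i in range(3):
    (o1,a),(o2,b)=ray(C["top"],D["top"][i]),ray(C["scene"],D["scene"][i])
    t=np.linalg.lstsq(np.c_[a[0],-b[0]],o2-o1,rcond=None)[0];print((o1+a[0]*t[0]).round(3),(o2+b[0]*t[1]).round(3))
E
python3 b.py
```

```text
scene lid px [ 90   1 254] mat px [ 94  11 162]
3512
3512 [[392.6000061035156, 197.0], [466.5, 218.1999969482422], [443.0, 266.1000061035156], [368.3999938964844, 239.6999969482422]]
1640
1640 [[360.29998779296875, 230.6999969482422], [315.0, 244.89999389648438], [279.3999938964844, 216.5], [319.79998779296875, 205.5]]
top lid px [ 45  11 225] mat px [113  40 135]
2104
2104 [[440.20001220703125, 166.1999969482422], [440.79998779296875, 206.1999969482422], [384.3999938964844, 214.39999389648438], [381.1000061035156, 174.60000610351562]]
2739
2739 [[282.1000061035156, 165.60000610351562], [341.1000061035156, 176.5], [332.20001220703125, 221.0], [272.70001220703125, 209.60000610351562]]
lidtop [ 0.5551 -0.3653  0.1186  0.137   0.5236] [[0.3, 0.2], [0.2, -0.1], [0.2, 0.4], [-1.1, -0.0], [-0.7, -0.7], [0.6, -1.0], [0.8, 0.3], [-0.6, 0.7]]
scene [ 0.5624 -0.3616  0.1147  0.1411  0.5236]
top [ 0.5603 -0.372   0.0889  0.1337  0.5236]
lidtop [ 0.5551 -0.3652  0.1186  0.1363  0.54  ] [[0.3, -0.0], [0.2, -0.4], [0.2, 0.7], [-1.1, 0.2], [-0.6, -0.6], [0.7, -0.9], [0.6, 0.2], [-0.7, 0.6]]
scene [ 0.5641 -0.3607  0.1137  0.1389  0.54  ]
top [ 0.5598 -0.3715  0.0912  0.1351  0.54  ]
knob [ 0.5428593  -0.36691923  0.13919661]
mat [ 0.5729 -0.031   0.004  -0.2066  0.    ] [[0.4, -1.4], [0.9, -0.6], [0.1, 0.3], [-2.2, -0.8], [0.5, -0.4], [0.4, -0.0], [0.4, 0.5], [-0.1, -0.1]]
mat [ 0.5743 -0.0298  0.0008 -0.2063  0.    ] [[0.4, -0.8], [0.8, 0.0], [0.2, 1.0], [-2.1, -0.1], [0.3, -0.6], [0.1, -0.2], [0.0, 0.1], [-0.3, -0.4]]
cutter [ 0.4392 -0.2338  1.4379] [0.4, 0.1, 0.6, 1.7, 0.7, -1.2, 0.6, -0.2, -2.5, -0.6, 1.4, -1.4]
top [ 0.4398 -0.2319  1.4431]
scene [ 0.4372 -0.2361  1.4336]
[ 0.394 -0.226  0.012] [ 0.393 -0.226  0.012]
[ 0.449 -0.233  0.006] [ 0.451 -0.235  0.006]
[ 0.482 -0.238  0.002] [ 0.482 -0.238  0.002]
```

```bash
cat > p.py <<'E'
from h import *
from scipy.spatial.transform import Rotation as Ro
def tgt(z,y):
    z=np.array(z,float)/np.linalg.norm(z);y=np.array(y,float);y-=z*(y@z);y/=np.linalg.norm(y);return np.c_[np.cross(y,z),y,z]
def box(yaw,t=np.pi/6):
    return (Ro.from_euler("z",yaw)*Ro.from_euler("y",-t)).as_matrix()
def plan(p,Rm,grasp=True):
    "p: wanted grasp point (54 mm ahead)"
    s=env.get_state();q=s["orientation"];R0=Ro.from_quat([q[1],q[2],q[3],q[0]])
    best=min(((Ro.from_matrix(Rm@np.diag(d))*R0.inv()).as_rotvec() for d in([1,1,1],[-1,-1,1])),key=np.linalg.norm)
    pt=np.array(p)-.054*Rm[:,2]*grasp
    d=(pt-s["tcp_pos"])*1000
    print("clock",s["clock"],"tcp",s["tcp_pos"].round(4),"-> d mm",d.round(1),"|d|",np.linalg.norm(d).round(1),"rv",best.round(4),"|rv|",np.linalg.norm(best).round(3),"gap",round(s["finger_gap"],4),"F",np.round(s["wrist_force"],1))
    return d,best
YAW=.137
B=box(YAW);KN=np.array([.543,-.367,.139])
TB=tgt(-B[:,2],B[:,0])
E
python3 - <<'E'
from p import *
c={n:read_camera(n) for n in("scene","top")}
(o1,a),(o2,b)=ray(c["top"],(415,193.6)),ray(c["scene"],(416,222.7))
t=np.linalg.lstsq(np.c_[a[0],-b[0]],o2-o1,rcond=None)[0];print("bar tri",o1+a[0]*t[0],o2+b[0]*t[1])
for n in c: print(n,proj(c[n],[KN+B[:,2]*h+B[:,1]*e for h in(0,.01) for e in(-.05,0,.05)]).round(1).tolist())
print(B[:,2])
plan(KN+.1*B[:,2],TB)
E
```

```text
bar tri [ 0.54124002 -0.36939465  0.14164695] [ 0.54197229 -0.37034933  0.14200966]
scene [[435.6, 229.6], [414.8, 223.2], [395.2, 217.2], [435.3, 227.0], [414.3, 220.7], [394.6, 214.6]]
top [[430.0, 190.8], [414.0, 193.2], [398.0, 195.6], [431.1, 191.9], [414.9, 194.3], [398.8, 196.7]]
[-0.49531508 -0.06828592  0.8660254 ]
clock 1.4 tcp [0.2433 0.5211 0.3039] -> d mm [ 223.5 -898.6  -31.6] |d| 926.5 rv [ 0.3237 -0.4389 -0.9734] |rv| 1.116 gap 0.0854 F [ 0.1  0.6 -0.4]
```

servo_tool:
  deltas:
    - {"dx": 12,"dy": -37,"dz": 0,"rx": 0.0135,"ry": -0.0183,"rz": -0.0406}
    - {"dx": 12,"dy": -37,"dz": 0,"rx": 0.0135,"ry": -0.0183,"rz": -0.0406}
    - {"dx": 12,"dy": -37,"dz": 0,"rx": 0.0135,"ry": -0.0183,"rz": -0.0406}
    - {"dx": 12,"dy": -37,"dz": 0,"rx": 0.0135,"ry": -0.0183,"rz": -0.0406}
    - {"dx": 12,"dy": -37,"dz": 0,"rx": 0.0135,"ry": -0.0183,"rz": -0.0406}
    - {"dx": 12,"dy": -37,"dz": 0,"rx": 0.0135,"ry": -0.0183,"rz": -0.0406}
    - {"dx": 12,"dy": -37,"dz": 0,"rx": 0.0135,"ry": -0.0183,"rz": -0.0406}
    - {"dx": 12,"dy": -37,"dz": 0,"rx": 0.0135,"ry": -0.0183,"rz": -0.0406}

```text
invalid input at $.deltas[0]: expected keys dx, dy, dz, rx, ry, rz, fingers
```

servo_tool:
  deltas:
    - {"dx": 10,"dy": -38,"dz": 0,"rx": 0.0135,"ry": -0.0183,"rz": -0.0406}
    - {"dx": 10,"dy": -38,"dz": 0,"rx": 0.0135,"ry": -0.0183,"rz": -0.0406}
    - {"dx": 10,"dy": -38,"dz": 0,"rx": 0.0135,"ry": -0.0183,"rz": -0.0406}
    - {"dx": 10,"dy": -38,"dz": 0,"rx": 0.0135,"ry": -0.0183,"rz": -0.0406}
    - {"dx": 10,"dy": -38,"dz": 0,"rx": 0.0135,"ry": -0.0183,"rz": -0.0406}
    - {"dx": 10,"dy": -38,"dz": 0,"rx": 0.0135,"ry": -0.0183,"rz": -0.0406}
    - {"dx": 10,"dy": -38,"dz": 0,"rx": 0.0135,"ry": -0.0183,"rz": -0.0406}
    - {"dx": 10,"dy": -38,"dz": 0,"rx": 0.0135,"ry": -0.0183,"rz": -0.0406}

```text
invalid input at $.deltas[0]: expected keys dx, dy, dz, rx, ry, rz, fingers
```

servo_tool:
  deltas:
    - {"dx": 6,"dy": -37,"dz": -3,"rx": 0.0135,"ry": -0.0183,"rz": -0.0406}
    - {"dx": 6,"dy": -37,"dz": -3,"rx": 0.0135,"ry": -0.0183,"rz": -0.0406}
    - {"dx": 6,"dy": -37,"dz": -3,"rx": 0.0135,"ry": -0.0183,"rz": -0.0406}
    - {"dx": 6,"dy": -37,"dz": -3,"rx": 0.0135,"ry": -0.0183,"rz": -0.0406}
    - {"dx": 6,"dy": -37,"dz": -3,"rx": 0.0135,"ry": -0.0183,"rz": -0.0406}
    - {"dx": 6,"dy": -37,"dz": -3,"rx": 0.0135,"ry": -0.0183,"rz": -0.0406}
    - {"dx": 6,"dy": -37,"dz": -3,"rx": 0.0135,"ry": -0.0183,"rz": -0.0406}
    - {"dx": 6,"dy": -37,"dz": -3,"rx": 0.0135,"ry": -0.0183,"rz": -0.0406}

```text
invalid input at $.deltas[0]: expected keys dx, dy, dz, rx, ry, rz, fingers
```

```bash
sed -i 's/\[.543,-.367,.139\]/[.542,-.368,.140]/' p.py; python3 -c "
from p import *
plan(KN+.06*B[:,2],TB)
print(env.get_state()['joint_pos'].round(2))"
```

```text
clock 1.4 tcp [0.2433 0.5211 0.3039] -> d mm [ 242.3 -896.8  -65.2] |d| 931.3 rv [ 0.3237 -0.4389 -0.9734] |rv| 1.116 gap 0.0854 F [ 0.1  0.6 -0.4]
[0.99 0.31 0.05 1.3  0.   1.43]
```

servo_tool:
  deltas:
    - {"dx": 12,"dy": -37,"dz": 0,"rx": 0.0135,"ry": -0.0183,"rz": -0.0406,"fingers": 0}
    - {"dx": 12,"dy": -37,"dz": 0,"rx": 0.0135,"ry": -0.0183,"rz": -0.0406,"fingers": 0}
    - {"dx": 12,"dy": -37,"dz": 0,"rx": 0.0135,"ry": -0.0183,"rz": -0.0406,"fingers": 0}
    - {"dx": 12,"dy": -37,"dz": 0,"rx": 0.0135,"ry": -0.0183,"rz": -0.0406,"fingers": 0}
    - {"dx": 12,"dy": -37,"dz": 0,"rx": 0.0135,"ry": -0.0183,"rz": -0.0406,"fingers": 0}
    - {"dx": 12,"dy": -37,"dz": 0,"rx": 0.0135,"ry": -0.0183,"rz": -0.0406,"fingers": 0}
    - {"dx": 12,"dy": -37,"dz": 0,"rx": 0.0135,"ry": -0.0183,"rz": -0.0406,"fingers": 0}
    - {"dx": 12,"dy": -37,"dz": 0,"rx": 0.0135,"ry": -0.0183,"rz": -0.0406,"fingers": 0}
  newtons: 40

```text
clock: 2.2
tcp_pos: [0.3393, 0.2237, 0.3042]
orientation: [0.06, 0.371, 0.924, 0.069]
wrist_force: [1.0, -0.9, 0.0]
finger_gap: 0.0427
```

servo_tool:
  deltas:
    - {"dx": 10,"dy": -38,"dz": 0,"rx": 0.0135,"ry": -0.0183,"rz": -0.0406,"fingers": 0}
    - {"dx": 10,"dy": -38,"dz": 0,"rx": 0.0135,"ry": -0.0183,"rz": -0.0406,"fingers": 0}
    - {"dx": 10,"dy": -38,"dz": 0,"rx": 0.0135,"ry": -0.0183,"rz": -0.0406,"fingers": 0}
    - {"dx": 10,"dy": -38,"dz": 0,"rx": 0.0135,"ry": -0.0183,"rz": -0.0406,"fingers": 0}
    - {"dx": 10,"dy": -38,"dz": 0,"rx": 0.0135,"ry": -0.0183,"rz": -0.0406,"fingers": 0}
    - {"dx": 10,"dy": -38,"dz": 0,"rx": 0.0135,"ry": -0.0183,"rz": -0.0406,"fingers": 0}
    - {"dx": 10,"dy": -38,"dz": 0,"rx": 0.0135,"ry": -0.0183,"rz": -0.0406,"fingers": 0}
    - {"dx": 10,"dy": -38,"dz": 0,"rx": 0.0135,"ry": -0.0183,"rz": -0.0406,"fingers": 0}

```text
clock: 3.0
tcp_pos: [0.4193, -0.0807, 0.3043]
orientation: [0.118, 0.512, 0.84, 0.134]
wrist_force: [0.8, 1.0, -0.3]
finger_gap: 0.0429
```

servo_tool:
  deltas:
    - {"dx": 6,"dy": -37,"dz": -3,"rx": 0.0135,"ry": -0.0183,"rz": -0.0406,"fingers": 0}
    - {"dx": 6,"dy": -37,"dz": -3,"rx": 0.0135,"ry": -0.0183,"rz": -0.0406,"fingers": 0}
    - {"dx": 6,"dy": -37,"dz": -3,"rx": 0.0135,"ry": -0.0183,"rz": -0.0406,"fingers": 0}
    - {"dx": 6,"dy": -37,"dz": -3,"rx": 0.0135,"ry": -0.0183,"rz": -0.0406,"fingers": 0}
    - {"dx": 6,"dy": -37,"dz": -3,"rx": 0.0135,"ry": -0.0183,"rz": -0.0406,"fingers": 0}
    - {"dx": 6,"dy": -37,"dz": -3,"rx": 0.0135,"ry": -0.0183,"rz": -0.0406,"fingers": 0}
    - {"dx": 6,"dy": -37,"dz": -3,"rx": 0.0135,"ry": -0.0183,"rz": -0.0406,"fingers": 0}
    - {"dx": 6,"dy": -37,"dz": -3,"rx": 0.0135,"ry": -0.0183,"rz": -0.0406,"fingers": 0}

```text
clock: 3.8
tcp_pos: [0.4672, -0.3766, 0.2798]
orientation: [0.17, 0.636, 0.727, 0.195]
wrist_force: [1.0, -0.9, 0.6]
finger_gap: 0.0427
```

```bash
sed -i 's/\[.543,-.367,.139\]/[.542,-.368,.140]/' p.py; python3 -c "
from p import *
plan(KN+.06*B[:,2],TB)
print(env.get_state()['joint_pos'].round(2))"
```

```text
clock 3.8 tcp [ 0.4672 -0.3766  0.2798] -> d mm [ 18.3   0.8 -41.1] |d| 45.0 rv [-0.0008  0.001   0.0031] |rv| 0.003 gap 0.0427 F [ 1.  -0.9  0.6]
[-0.99  0.19 -0.27  0.87  0.47  0.51]
```

servo_tool:
  deltas:
    - {"dx": 9,"dy": 0.5,"dz": -20.5,"rx": 0,"ry": 0,"rz": 0.003,"fingers": 0}
    - {"dx": 9,"dy": 0.5,"dz": -20.5,"rx": 0,"ry": 0,"rz": 0,"fingers": 0}
    - {"dx": 7.5,"dy": 1,"dz": -13,"rx": 0,"ry": 0,"rz": 0,"fingers": 0}
    - {"dx": 7.5,"dy": 1,"dz": -13,"rx": 0,"ry": 0,"rz": 0,"fingers": 0}
    - {"dx": 0,"dy": 0,"dz": 0,"rx": 0,"ry": 0,"rz": 0,"fingers": 0}

```text
clock: 4.3
tcp_pos: [0.5, -0.3709, 0.2107]
orientation: [0.168, 0.634, 0.729, 0.196]
wrist_force: [0.2, -0.0, 0.8]
finger_gap: 0.0428
```

```bash
python3 - <<'E'
from p import *
plan(KN,TB)
o=[]
for n,b in(("scene",(355,150,485,280)),("top",(365,140,465,240))):
    c=read_camera(n);I=c["img"][b[1]:b[3],b[0]:b[2],::-1]
    o.append(cv2.resize(I,(400,400),interpolation=cv2.INTER_CUBIC))
    s=env.get_state();q=s["orientation"];Rm=Ro.from_quat([q[1],q[2],q[3],q[0]]).as_matrix();g=s["tcp_pos"]+.054*Rm[:,2]
    for P,col in((g,(0,0,255)),(KN,(0,255,0))):
        u=(proj(c,P)[0]-b[:2])*400/(b[2]-b[0]);cv2.circle(o[-1],tuple(int(x) for x in u),4,col,1)
cv2.imwrite("pics/g1.png",np.hstack(o))
E
```

```text
clock 4.3 tcp [ 0.5    -0.3709  0.2107] -> d mm [ 15.3  -0.8 -23.9] |d| 28.4 rv [-0.0033 -0.0021 -0.0027] |rv| 0.005 gap 0.0428 F [ 0.2 -0.   0.8]
```

View pics/g1.png

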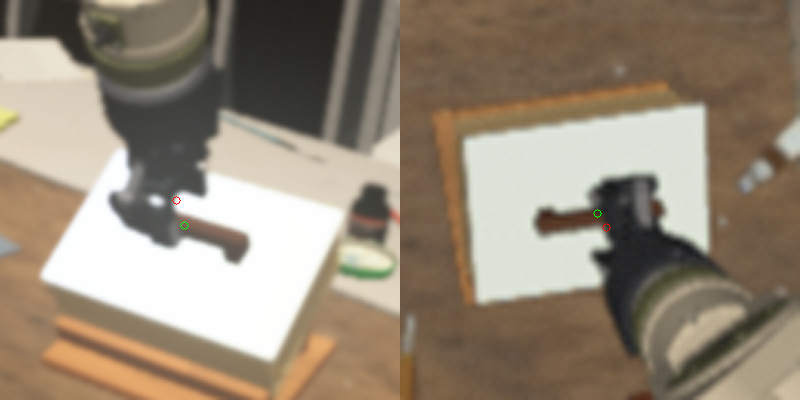

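servo_tool:
  deltas:
    - {"dx": 5,"dy": -0.3,"dz": -8,"rx": -0.003,"ry": -0.002,"rz": -0.003,"fingers": 0}
    - {"dx": 5,"dy": -0.3,"dz": -8,"rx": 0,"ry": 0,"rz": 0,"fingers": 0}
    - {"dx": 4.5,"dy": -0.3,"dz": -6.5,"rx": 0,"ry": 0,"rz": 0,"fingers": 0}
    - {"dx": 0,"dy": 0,"dz": 0,"rx": 0,"ry": 0,"rz": 0,"fingers": 0.4}
    - {"dx": 0,"dy": 0,"dz": 0,"rx": 0,"ry": 0,"rz": 0,"fingers": 0.4}

```text
clock: 4.9
tcp_pos: [0.5148, -0.3726, 0.19]
orientation: [0.171, 0.635, 0.728, 0.195]
wrist_force: [-0.5, 1.0, -0.1]
finger_gap: 0.0259
```

servo_tool:
  deltas:
    - {"dx": 0,"dy": 0,"dz": 0,"rx": 0,"ry": 0,"rz": 0,"fingers": 0.55}
    - {"dx": 0,"dy": 0,"dz": 0,"rx": 0,"ry": 0,"rz": 0,"fingers": 0.55}

```text
clock: 5.1
tcp_pos: [0.5148, -0.373, 0.1908]
orientation: [0.172, 0.635, 0.728, 0.195]
wrist_force: [-0.5, 0.0, -0.6]
finger_gap: 0.0195
```

```bash
python3 -c "
from p import *
plan(KN,TB);print(env.get_state()['ft_torque'])"
```

```text
clock 5.1 tcp [ 0.5148 -0.373   0.1908] -> d mm [ 0.4  1.3 -4. ] |d| 4.2 rv [0.0031 0.0026 0.0011] |rv| 0.004 gap 0.0195 F [-0.5  0.  -0.6]
[-0.04889951  0.41315523  0.03294101]
```

servo_tool:
  deltas:
    - {"dx": 0.5,"dy": 0,"dz": -1.5,"rx": 0,"ry": 0,"rz": 0,"fingers": 0.62}
    - {"dx": 0,"dy": 0,"dz": 0,"rx": 0,"ry": 0,"rz": 0,"fingers": 0.62}
  newtons: 60

```text
clock: 5.3
tcp_pos: [0.5152, -0.3729, 0.1889]
orientation: [0.172, 0.635, 0.728, 0.195]
wrist_force: [0.4, -0.7, -0.6]
finger_gap: 0.0164
```

servo_tool:
  deltas:
    - {"dx": 0,"dy": 0,"dz": 0,"rx": 0,"ry": 0,"rz": 0,"fingers": 1}
    - {"dx": 0,"dy": 0,"dz": 0,"rx": 0,"ry": 0,"rz": 0,"fingers": 1}
    - {"dx": 0,"dy": 0,"dz": 0,"rx": 0,"ry": 0,"rz": 0,"fingers": 1}
    - {"dx": 0,"dy": 0,"dz": 0,"rx": 0,"ry": 0,"rz": 0,"fingers": 1}

```text
clock: 5.7
tcp_pos: [0.5149, -0.373, 0.1889]
orientation: [0.172, 0.635, 0.728, 0.195]
wrist_force: [-4.7, -0.8, 2.8]
finger_gap: 0.0132
```

```bash
python3 -c "
from p import *
plan(KN,TB);print(env.get_state()['ft_torque'])"
```

```text
clock 5.7 tcp [ 0.5149 -0.373   0.1889] -> d mm [ 0.3  1.3 -2.2] |d| 2.5 rv [0.0028 0.0017 0.0015] |rv| 0.004 gap 0.0132 F [-4.7 -0.8  2.8]
[-0.051116    1.13919442  0.04798415]
```

servo_tool:
  deltas:
    - {"dx": -1,"dy": -0.14,"dz": 1.73,"rx": 0,"ry": 0,"rz": 0,"fingers": 1}
    - {"dx": -2,"dy": -0.27,"dz": 3.46,"rx": 0,"ry": 0,"rz": 0,"fingers": 1}
    - {"dx": -2,"dy": -0.27,"dz": 3.46,"rx": 0,"ry": 0,"rz": 0,"fingers": 1}
    - {"dx": -2,"dy": -0.27,"dz": 3.46,"rx": 0,"ry": 0,"rz": 0,"fingers": 1}
    - {"dx": -2,"dy": -0.27,"dz": 3.46,"rx": 0,"ry": 0,"rz": 0,"fingers": 1}
  newtons: 80

```text
clock: 6.2
tcp_pos: [0.5062, -0.374, 0.2047]
orientation: [0.172, 0.635, 0.728, 0.195]
wrist_force: [-0.1, 0.3, -3.1]
finger_gap: 0.0124
```

servo_tool:
  deltas:
    - {"dx": -4,"dy": -0.55,"dz": 6.93,"rx": 0,"ry": 0,"rz": 0,"fingers": 1}
    - {"dx": -8,"dy": -1.1,"dz": 13.86,"rx": 0,"ry": 0,"rz": 0,"fingers": 1}
    - {"dx": -8,"dy": -1.1,"dz": 13.86,"rx": 0,"ry": 0,"rz": 0,"fingers": 1}
    - {"dx": -8,"dy": -1.1,"dz": 13.86,"rx": 0,"ry": 0,"rz": 0,"fingers": 1}
    - {"dx": -8,"dy": -1.1,"dz": 13.86,"rx": 0,"ry": 0,"rz": 0,"fingers": 1}
    - {"dx": -8,"dy": -1.1,"dz": 13.86,"rx": 0,"ry": 0,"rz": 0,"fingers": 1}
    - {"dx": -4,"dy": -0.55,"dz": 6.93,"rx": 0,"ry": 0,"rz": 0,"fingers": 1}
    - {"dx": 0,"dy": 0,"dz": 0,"rx": 0,"ry": 0,"rz": 0,"fingers": 1}

```text
clock: 7.0
tcp_pos: [0.4582, -0.3814, 0.2893]
orientation: [0.173, 0.635, 0.728, 0.194]
wrist_force: [-0.9, 0.2, -2.5]
finger_gap: 0.0128
```

```bash
cat > look.py <<'E'
from p import *
import sys
def pic(name,bs,marks=()):
    o=[]
    for n,b in bs:
        c=read_camera(n);k=400/(b[3]-b[1]);I=cv2.resize(np.ascontiguousarray(c["img"][b[1]:b[3],b[0]:b[2],::-1]),None,fx=k,fy=k,interpolation=cv2.INTER_CUBIC)
        for P,col in marks:
            u=(proj(c,P)[0]-b[:2])*k;cv2.circle(I,tuple(int(x) for x in u),4,col,1)
        o.append(I)
    cv2.imwrite(f"pics/{name}.png",np.hstack(o)[:, :800])
E
python3 - <<'E'
from look import *
print(env.get_state()["ft_torque"])
G=np.array([.573,-.031,.004]);Y=-.204
lev=tgt([0,0,-1],[np.cos(Y),np.sin(Y),0])
plan(G+[0,0,.040+.08],lev)
pic("g2",(("scene",(340,110,480,250)),("top",(365,140,465,240))))
E
```

```text
[-0.09996321  0.82054724 -0.00815243]
clock 7.0 tcp [ 0.4582 -0.3814  0.2893] -> d mm [ 114.8  350.4 -111.3] |d| 385.2 rv [ 0.0236  0.5287 -0.3327] |rv| 0.625 gap 0.0128 F [-0.9  0.2 -2.5]
```

View pics/g2.png

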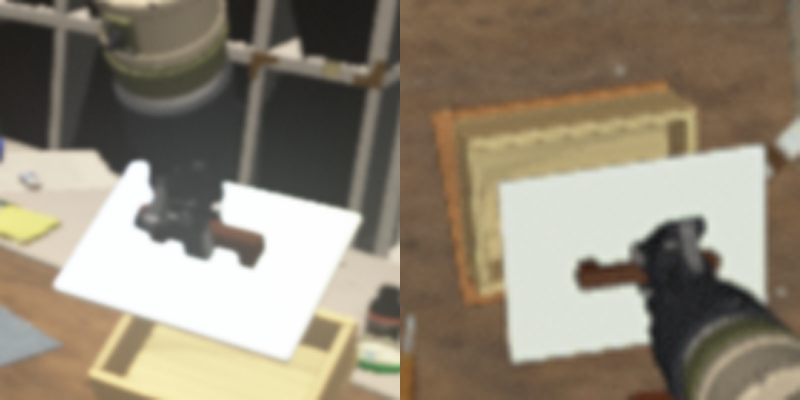

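servo_tool:
  deltas:
    - {"dx": 0,"dy": 15,"dz": 5,"rx": 0,"ry": 0,"rz": 0,"fingers": 1}
    - {"dx": 0,"dy": 30,"dz": 5,"rx": 0,"ry": 0,"rz": 0,"fingers": 1}
    - {"dx": 0,"dy": 35,"dz": 0,"rx": 0,"ry": 0,"rz": 0,"fingers": 1}
    - {"dx": 0,"dy": 35,"dz": 0,"rx": 0,"ry": 0,"rz": 0,"fingers": 1}
    - {"dx": 0,"dy": 35,"dz": 0,"rx": 0,"ry": 0,"rz": 0,"fingers": 1}
    - {"dx": 0,"dy": 35,"dz": 0,"rx": 0,"ry": 0,"rz": 0,"fingers": 1}
    - {"dx": 0,"dy": 30,"dz": 0,"rx": 0,"ry": 0,"rz": 0,"fingers": 1}
    - {"dx": 0,"dy": 15,"dz": 0,"rx": 0,"ry": 0,"rz": 0,"fingers": 1}

```text
clock: 7.9
tcp_pos: [0.457, -0.1467, 0.2967]
orientation: [0.17, 0.634, 0.729, 0.196]
wrist_force: [0.1, -0.4, -3.1]
finger_gap: 0.013
```

servo_tool:
  deltas:
    - {"dx": 14,"dy": 15,"dz": 0,"rx": 0.003,"ry": 0.066,"rz": -0.0416,"fingers": 1}
    - {"dx": 14,"dy": 15,"dz": 0,"rx": 0.003,"ry": 0.066,"rz": -0.0416,"fingers": 1}
    - {"dx": 14,"dy": 15,"dz": 0,"rx": 0.003,"ry": 0.066,"rz": -0.0416,"fingers": 1}
    - {"dx": 14,"dy": 15,"dz": 0,"rx": 0.003,"ry": 0.066,"rz": -0.0416,"fingers": 1}
    - {"dx": 14,"dy": 15,"dz": -5,"rx": 0.003,"ry": 0.066,"rz": -0.0416,"fingers": 1}
    - {"dx": 14,"dy": 15,"dz": -10,"rx": 0.003,"ry": 0.066,"rz": -0.0416,"fingers": 1}
    - {"dx": 14,"dy": 15,"dz": -15,"rx": 0.003,"ry": 0.066,"rz": -0.0416,"fingers": 1}
    - {"dx": 14,"dy": 15,"dz": -15,"rx": 0.003,"ry": 0.066,"rz": -0.0416,"fingers": 1}

```text
clock: 8.7
tcp_pos: [0.5706, -0.0287, 0.2521]
orientation: [-0.002, 0.776, 0.631, 0.001]
wrist_force: [-0.4, -0.5, -3.4]
finger_gap: 0.0127
```

servo_tool:
  deltas:
    - {"dx": 0,"dy": 0,"dz": -15,"rx": 0,"ry": 0,"rz": 0,"fingers": 1}
    - {"dx": 0,"dy": 0,"dz": -15,"rx": 0,"ry": 0,"rz": 0,"fingers": 1}
    - {"dx": 0,"dy": 0,"dz": -15,"rx": 0,"ry": 0,"rz": 0,"fingers": 1}
    - {"dx": 0,"dy": 0,"dz": 0,"rx": 0,"ry": 0,"rz": 0,"fingers": 1}

```text
clock: 9.1
tcp_pos: [0.5686, -0.0292, 0.2048]
orientation: [-0.004, 0.775, 0.632, -0.0]
wrist_force: [-0.5, 0.3, -3.9]
finger_gap: 0.0125
```

```bash
python3 - <<'E'
from look import *
print(env.get_state()["ft_torque"])
G=np.array([.573,-.031,.004]);Y=-.204
lev=tgt([0,0,-1],[np.cos(Y),np.sin(Y),0])
plan(G+[0,0,.040+.05],lev)
pic("g3",(("scene",(260,140,380,260)),("top",(255,140,355,240))))
E
```

```text
[-0.04617812  0.05451799  0.01497488]
clock 9.1 tcp [ 0.5686 -0.0292  0.2048] -> d mm [  4.4  -1.8 -56.8] |d| 57.0 rv [-0.005  -0.0049 -0.0003] |rv| 0.007 gap 0.0125 F [-0.5  0.3 -3.9]
```

View pics/g3.png

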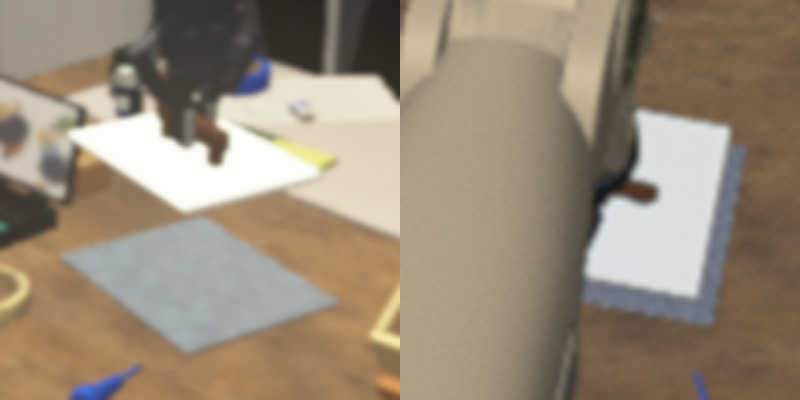

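```bash
cat > lidfit.py <<'E'
from m import *
from p import env
n="scene";I=cv2.GaussianBlur(C[n]["img"],(3,3),0).astype(int)
z=env.get_state()["tcp_pos"][2]-.080
W=np.zeros((400,640),bool);W[172:206,276:360]=1
m=(I.min(2)>222)&W
l=best(m,(312,190));q=quad(l);print(l.sum(),q.round(1).tolist())
for zz,f in((z,[0,1,3]),(z,[0,1,2,3])):
    p,r=fit({n:q},.138,.188,0,[.572,-.031,zz,-.204,0],f);print(p.round(4),r)
E
python3 lidfit.py
```

```text
934 [[275.70001220703125, 174.89999389648438], [339.79998779296875, 181.5], [349.1000061035156, 192.39999389648438], [315.20001220703125, 201.3000030517578]]
[ 0.562  -0.045   0.1286 -0.4305  0.    ] [[-10.5, -9.2], [7.2, 3.4], [-7.3, 1.6], [10.5, 2.7]]
[ 0.5862 -0.0222  0.1141 -0.4273  0.    ] [[-10.8, -8.6], [6.1, 3.3], [-6.7, 1.3], [11.4, 3.2]]
```

```bash
python3 - <<'E'
from m import *
from p import env
z=env.get_state()["tcp_pos"][2]-.080
M=np.array([[.069,-.094,0],[-.069,.094,0],[-.069,-.094,0]])
D={"scene":([0,1,2],[(356.6,191.6),(280.4,179.9),(317,203.6)]),"top":([0,2],[(337.5,172),(329.3,214.3)])}
def f(v,ns):
    W=M@R(v[2],0).T+[v[0],v[1],v[3]]
    return np.concatenate([(proj(C[n],W[D[n][0]])-D[n][1]).ravel() for n in ns])
for ns in(("scene",),("top",),("scene","top")):
    s=least_squares(lambda v:f(np.r_[v,z],ns),[.573,-.031,-.2]);print(ns,s.x.round(4),s.fun.round(1).tolist())
s=least_squares(lambda v:f(v,("scene","top")),[.573,-.031,-.2,z]);print(z,s.x.round(4),s.fun.round(1).tolist())
E
```

```text
('scene',) [ 0.5608 -0.0389 -0.1948] [1.3, 0.0, -0.7, 0.2, -0.6, -0.6]
('top',) [ 0.5672 -0.0277 -0.2005] [0.1, -0.3, -0.1, 0.3]
('scene', 'top') [ 0.5664 -0.0315 -0.193 ] [0.5, -1.3, -0.9, -0.9, -1.0, -2.1, 1.2, -0.3, 1.4, 0.4]
0.12878786048737478 [ 0.5699 -0.0291 -0.1995  0.1224] [0.4, 0.3, -0.4, 0.5, -1.1, -0.5, 0.4, -0.7, 0.4, -0.3]
```

servo_tool:
  deltas:
    - {"dx": 4,"dy": -2,"dz": -15,"rx": -0.005,"ry": -0.005,"rz": 0,"fingers": 1}
    - {"dx": 0,"dy": 0,"dz": -20,"rx": 0,"ry": 0,"rz": 0,"fingers": 1}
    - {"dx": 0,"dy": 0,"dz": -20,"rx": 0,"ry": 0,"rz": 0,"fingers": 1}
    - {"dx": 0,"dy": 0,"dz": -20,"rx": 0,"ry": 0,"rz": 0,"fingers": 1}
    - {"dx": 0,"dy": 0,"dz": -10,"rx": 0,"ry": 0,"rz": 0,"fingers": 1}
    - {"dx": 0,"dy": 0,"dz": -5,"rx": 0,"ry": 0,"rz": 0,"fingers": 1}
    - {"dx": 0,"dy": 0,"dz": 0,"rx": 0,"ry": 0,"rz": 0,"fingers": 1}
    - {"dx": 0,"dy": 0,"dz": 0,"rx": 0,"ry": 0,"rz": 0,"fingers": 1}

```text
clock: 10.2
tcp_pos: [0.5749, -0.0328, 0.1186]
orientation: [0.003, 0.776, 0.631, 0.002]
wrist_force: [-1.0, -0.5, -3.4]
finger_gap: 0.0129
```

```bash
python3 - <<'E'
from look import *
G=np.array([.573,-.031,.004]);Y=-.204
lev=tgt([0,0,-1],[np.cos(Y),np.sin(Y),0])
plan(G+[0,0,.040],lev)
E
```

```text
clock 10.2 tcp [ 0.5749 -0.0328  0.1186] -> d mm [ -1.9   1.8 -20.6] |d| 20.8 rv [0.0022 0.0066 0.0008] |rv| 0.007 gap 0.0129 F [-1.  -0.5 -3.4]
```

servo_tool:
  deltas:
    - {"dx": -1,"dy": 1,"dz": -3,"rx": 0,"ry": 0.003,"rz": 0,"fingers": 1}
    - {"dx": 0,"dy": 0,"dz": -3,"rx": 0,"ry": 0,"rz": 0,"fingers": 1}
    - {"dx": 0,"dy": 0,"dz": -3,"rx": 0,"ry": 0,"rz": 0,"fingers": 1}
    - {"dx": 0,"dy": 0,"dz": -2,"rx": 0,"ry": 0,"rz": 0,"fingers": 1}
    - {"dx": 0,"dy": 0,"dz": 0,"rx": 0,"ry": 0,"rz": 0,"fingers": 1}

```text
clock: 10.7
tcp_pos: [0.573, -0.0316, 0.1062]
orientation: [0.001, 0.776, 0.631, -0.0]
wrist_force: [-0.7, -0.0, -3.3]
finger_gap: 0.0126
```

servo_tool:
  deltas:
    - {"dx": 0,"dy": 0,"dz": -1.5,"rx": 0,"ry": 0,"rz": 0,"fingers": 1}
    - {"dx": 0,"dy": 0,"dz": -1.5,"rx": 0,"ry": 0,"rz": 0,"fingers": 1}
    - {"dx": 0,"dy": 0,"dz": 0,"rx": 0,"ry": 0,"rz": 0,"fingers": 1}

```text
clock: 11.0
tcp_pos: [0.5731, -0.0317, 0.1034]
orientation: [0.001, 0.776, 0.631, 0.0]
wrist_force: [-0.5, 0.5, -3.9]
finger_gap: 0.0125
```

servo_tool:
  deltas:
    - {"dx": 0,"dy": 0,"dz": -1,"rx": 0,"ry": 0,"rz": 0,"fingers": 1}
    - {"dx": 0,"dy": 0,"dz": -1,"rx": 0,"ry": 0,"rz": 0,"fingers": 1}
    - {"dx": 0,"dy": 0,"dz": 0,"rx": 0,"ry": 0,"rz": 0,"fingers": 1}

```text
clock: 11.3
tcp_pos: [0.5732, -0.0317, 0.1015]
orientation: [0.001, 0.776, 0.631, 0.0]
wrist_force: [0.3, 1.0, -4.3]
finger_gap: 0.0123
```

servo_tool:
  deltas:
    - {"dx": 0,"dy": 0,"dz": -1,"rx": 0,"ry": 0,"rz": 0,"fingers": 1}
    - {"dx": 0,"dy": 0,"dz": -0.5,"rx": 0,"ry": 0,"rz": 0,"fingers": 1}
    - {"dx": 0,"dy": 0,"dz": 0,"rx": 0,"ry": 0,"rz": 0,"fingers": 1}

```text
clock: 11.6
tcp_pos: [0.5732, -0.0317, 0.1]
orientation: [0.001, 0.776, 0.631, 0.0]
wrist_force: [0.5, -0.2, -3.2]
finger_gap: 0.0129
```

servo_tool:
  deltas:
    - {"dx": 0,"dy": 0,"dz": -0.5,"rx": 0,"ry": 0,"rz": 0,"fingers": 1}
    - {"dx": 0,"dy": 0,"dz": -0.5,"rx": 0,"ry": 0,"rz": 0,"fingers": 1}
    - {"dx": 0,"dy": 0,"dz": 0,"rx": 0,"ry": 0,"rz": 0,"fingers": 1}

```text
clock: 11.9
tcp_pos: [0.5732, -0.0316, 0.0991]
orientation: [0.001, 0.776, 0.631, 0.0]
wrist_force: [0.0, 0.7, -3.8]
finger_gap: 0.0128
```

servo_tool:
  deltas:
    - {"dx": 0,"dy": 0,"dz": -0.7,"rx": 0,"ry": 0,"rz": 0,"fingers": 1}
    - {"dx": 0,"dy": 0,"dz": 0,"rx": 0,"ry": 0,"rz": 0,"fingers": 1}

```text
clock: 12.1
tcp_pos: [0.5732, -0.0317, 0.0984]
orientation: [0.001, 0.776, 0.631, 0.0]
wrist_force: [-0.6, -0.3, -3.5]
finger_gap: 0.0128
```

servo_tool:
  deltas:
    - {"dx": 0,"dy": 0,"dz": -0.7,"rx": 0,"ry": 0,"rz": 0,"fingers": 1}
    - {"dx": 0,"dy": 0,"dz": 0,"rx": 0,"ry": 0,"rz": 0,"fingers": 1}

```text
clock: 12.3
tcp_pos: [0.5733, -0.0317, 0.0981]
orientation: [0.002, 0.776, 0.631, 0.0]
wrist_force: [-1.3, 0.2, 1.2]
finger_gap: 0.0126
```

servo_tool:
  deltas:
    - {"dx": 0,"dy": 0,"dz": -0.7,"rx": 0,"ry": 0,"rz": 0,"fingers": 1}
    - {"dx": 0,"dy": 0,"dz": 0,"rx": 0,"ry": 0,"rz": 0,"fingers": 1}

```text
clock: 12.5
tcp_pos: [0.5733, -0.0317, 0.0981]
orientation: [0.002, 0.776, 0.631, 0.0]
wrist_force: [-2.6, 0.6, 5.3]
finger_gap: 0.0128
```

servo_tool:
  deltas:
    - {"dx": 0,"dy": 0,"dz": 0,"rx": 0,"ry": 0,"rz": 0,"fingers": 0.5}
    - {"dx": 0,"dy": 0,"dz": 0,"rx": 0,"ry": 0,"rz": 0,"fingers": 0.2}
    - {"dx": 0,"dy": 0,"dz": 0,"rx": 0,"ry": 0,"rz": 0,"fingers": 0}
    - {"dx": 0,"dy": 0,"dz": 5,"rx": 0,"ry": 0,"rz": 0,"fingers": 0}
    - {"dx": 0,"dy": 0,"dz": 20,"rx": 0,"ry": 0,"rz": 0,"fingers": 0}
    - {"dx": 0,"dy": 0,"dz": 40,"rx": 0,"ry": 0,"rz": 0,"fingers": 0}
    - {"dx": 0,"dy": 0,"dz": 40,"rx": 0,"ry": 0,"rz": 0,"fingers": 0}
    - {"dx": 0,"dy": 0,"dz": 20,"rx": 0,"ry": 0,"rz": 0,"fingers": 0}

```text
clock: 13.3
tcp_pos: [0.5746, -0.0319, 0.2262]
orientation: [0.003, 0.776, 0.631, 0.002]
wrist_force: [-0.0, -0.2, -0.1]
finger_gap: 0.0425
```

```bash
cat > cut.py <<'E'
from look import *
CY=1.438
CU=np.array([.439,-.2335,0]);u=np.array([-np.sin(CY),np.cos(CY),0])  # cutter +y
H=CU+.021*u+[0,0,.020]
TC=tgt([0,0,-1],[np.cos(CY),np.sin(CY),0])
E
python3 - <<'E'
from cut import *
print(H,u);plan(H+[0,0,.08],TC);print(env.get_state()["joint_pos"].round(2))
E
```

```text
[ 0.41818489 -0.23071947  0.02      ] [-0.99119552  0.13240636  0.        ]
clock 13.3 tcp [ 0.5746 -0.0319  0.2262] -> d mm [-156.5 -198.8  -72.2] |d| 263.1 rv [ 0.0078  0.0036 -1.4989] |rv| 1.499 gap 0.0425 F [-0.  -0.2 -0.1]
[-0.19  0.34 -0.11  1.11 -0.    1.58]
```

servo_tool:
  deltas:
    - {"dx": -11,"dy": -14,"dz": -5,"rx": 0.001,"ry": 0,"rz": 0.1174,"fingers": -0.3}
    - {"dx": -11,"dy": -14,"dz": -5,"rx": 0,"ry": 0,"rz": 0.1174,"fingers": -0.3}
    - {"dx": -11,"dy": -14,"dz": -5,"rx": 0,"ry": 0,"rz": 0.1174,"fingers": -0.3}
    - {"dx": -11,"dy": -14,"dz": -5,"rx": 0,"ry": 0,"rz": 0.1174,"fingers": -0.3}
    - {"dx": -11,"dy": -14,"dz": -5,"rx": 0,"ry": 0,"rz": 0.1174,"fingers": -0.3}
    - {"dx": -11,"dy": -14,"dz": -5,"rx": 0,"ry": 0,"rz": 0.1174,"fingers": -0.3}
    - {"dx": -11,"dy": -14,"dz": -5,"rx": 0,"ry": 0,"rz": 0.1174,"fingers": -0.3}

```text
clock: 14.0
tcp_pos: [0.4959, -0.1302, 0.1872]
orientation: [0.001, 0.457, 0.89, 0.001]
wrist_force: [-0.1, 0.5, -0.2]
finger_gap: 0.0554
```

servo_tool:
  deltas:
    - {"dx": -11,"dy": -14,"dz": -5,"rx": 0,"ry": 0,"rz": 0.1174,"fingers": -0.3}
    - {"dx": -11,"dy": -14,"dz": -5,"rx": 0,"ry": 0,"rz": 0.1174,"fingers": -0.3}
    - {"dx": -11,"dy": -14,"dz": -5,"rx": 0,"ry": 0,"rz": 0.1174,"fingers": -0.3}
    - {"dx": -11,"dy": -14,"dz": -5,"rx": 0,"ry": 0,"rz": 0.1174,"fingers": -0.3}
    - {"dx": -11,"dy": -14,"dz": -5,"rx": 0,"ry": 0,"rz": 0.1174,"fingers": -0.3}
    - {"dx": -11,"dy": -14,"dz": -5,"rx": 0,"ry": 0,"rz": 0.1174,"fingers": -0.3}
    - {"dx": -11,"dy": -14,"dz": -5,"rx": 0,"ry": 0,"rz": 0.1174,"fingers": -0.3}
    - {"dx": 0,"dy": 0,"dz": 0,"rx": 0,"ry": 0,"rz": 0,"fingers": -0.3}

```text
clock: 14.8
tcp_pos: [0.4182, -0.2287, 0.1518]
orientation: [-0.0, 0.067, 0.998, 0.001]
wrist_force: [-0.1, 0.3, -0.7]
finger_gap: 0.0554
```

```bash
python3 - <<'E'
from cut import *
plan(H,TC);print(env.get_state()["joint_pos"].round(2))
g=(0,255,0)
pic("g4",(("scene",(270,170,370,290)),("top",(265,150,385,260))),[(CU+.021*u+[0,0,.013],g),(CU-.044*u+[0,0,.005],g),(CU+.046*u+[0,0,.013],g)])
E
```

```text
clock 14.8 tcp [ 0.4182 -0.2287  0.1518] -> d mm [ -0.   -2.  -77.8] |d| 77.9 rv [-0.0023  0.      0.0007] |rv| 0.002 gap 0.0554 F [-0.1  0.3 -0.7]
[-0.67  0.23 -0.46  0.88  0.   -0.54]
```

View pics/g4.png

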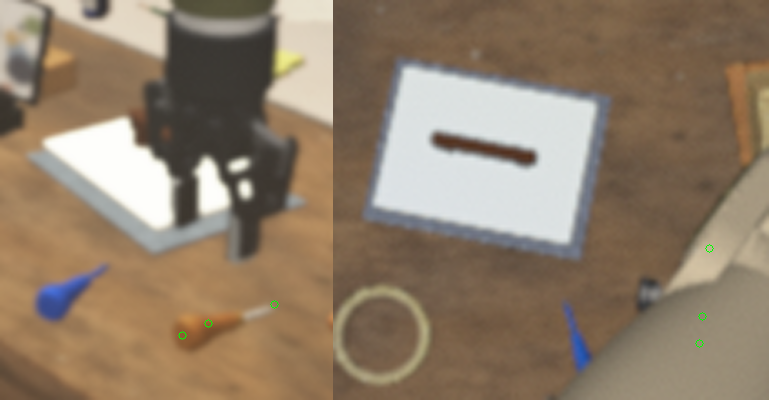

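servo_tool:
  deltas:
    - {"dx": 1,"dy": -1,"dz": -20,"rx": 0,"ry": 0,"rz": 0,"fingers": -0.3}
    - {"dx": 1,"dy": -1,"dz": -20,"rx": 0,"ry": 0,"rz": 0,"fingers": -0.3}
    - {"dx": 0,"dy": 0,"dz": -20,"rx": 0,"ry": 0,"rz": 0,"fingers": -0.3}
    - {"dx": 0,"dy": 0,"dz": -10,"rx": 0,"ry": 0,"rz": 0,"fingers": -0.3}
    - {"dx": 0,"dy": 0,"dz": -6,"rx": 0,"ry": 0,"rz": 0,"fingers": -0.3}
    - {"dx": 0,"dy": 0,"dz": 0,"rx": 0,"ry": 0,"rz": 0,"fingers": 0.2}
    - {"dx": 0,"dy": 0,"dz": 0,"rx": 0,"ry": 0,"rz": 0,"fingers": 0.2}
  newtons: 25

```text
clock: 15.6
tcp_pos: [0.4218, -0.2298, 0.0767]
orientation: [0.001, 0.066, 0.998, 0.001]
wrist_force: [0.5, 0.0, -1.1]
finger_gap: 0.0345
```

servo_tool:
  deltas:
    - {"dx": 0,"dy": 0,"dz": 0,"rx": 0,"ry": 0,"rz": 0,"fingers": 0.35}
    - {"dx": 0,"dy": 0,"dz": 0,"rx": 0,"ry": 0,"rz": 0,"fingers": 0.5}
    - {"dx": 0,"dy": 0,"dz": 0,"rx": 0,"ry": 0,"rz": 0,"fingers": 0.7}
    - {"dx": 0,"dy": 0,"dz": 0,"rx": 0,"ry": 0,"rz": 0,"fingers": 0.7}

```text
clock: 16.0
tcp_pos: [0.4218, -0.2299, 0.0768]
orientation: [0.001, 0.066, 0.998, 0.001]
wrist_force: [-0.2, 1.6, 6.0]
finger_gap: 0.0203
```

servo_tool:
  deltas:
    - {"dx": 0,"dy": 0,"dz": 0,"rx": 0,"ry": 0,"rz": 0,"fingers": 1}
    - {"dx": 0,"dy": 0,"dz": 0,"rx": 0,"ry": 0,"rz": 0,"fingers": 1}
    - {"dx": 0,"dy": 0,"dz": 2,"rx": 0,"ry": 0,"rz": 0,"fingers": 1}
    - {"dx": 0,"dy": 0,"dz": 8,"rx": 0,"ry": 0,"rz": 0,"fingers": 1}
    - {"dx": 0,"dy": 0,"dz": 20,"rx": 0,"ry": 0,"rz": 0,"fingers": 1}
    - {"dx": 0,"dy": 0,"dz": 20,"rx": 0,"ry": 0,"rz": 0,"fingers": 1}
    - {"dx": 0,"dy": 0,"dz": 0,"rx": 0,"ry": 0,"rz": 0,"fingers": 1}
  newtons: 30

```text
clock: 16.7
tcp_pos: [0.4226, -0.2308, 0.1286]
orientation: [0.002, 0.066, 0.998, -0.0]
wrist_force: [1.1, -0.3, -0.6]
finger_gap: 0.0197
```

```bash
python3 - <<'E'
from cut import *
s=env.get_state();print(s["ft_torque"],s["wrist_force"],s["finger_gap"])
g=(0,255,0);T=s["tcp_pos"]+[0,0,-.054]
pic("g5",(("scene",(290,180,390,290)),),[(T,g),(T-.065*u,(0,0,255)),(T+.025*u,(255,0,0))])
E
```

```text
[ 0.01453499 -0.05614722  0.01283866] [ 1.13322433 -0.3484602  -0.60740333] 0.019661141826112758
```

View pics/g5.png

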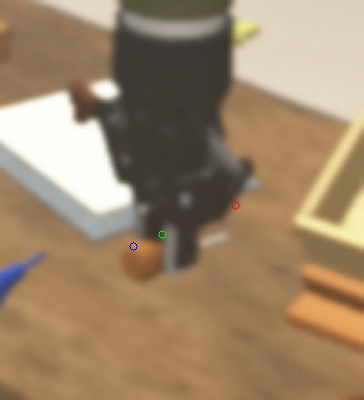

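```bash
cat >> cut.py <<'E'
KN=np.array([.5416,-.3695,.142]);O=KN-.092*B[:,2]
def inbox(x,y,z): return O+B@np.array([x,y,z])
E
python3 - <<'E'
from cut import *
print(O)
plan(inbox(-.012,.021,.14),TB);plan(inbox(-.012,.021,.034),TB)
c={n:read_camera(n) for n in("scene","top")}
for n in c: # rim corners check against picture
    print(n,proj(c[n],[inbox(a,b,.06) for a,b in((-.065,-.09),(-.065,.09),(.065,.09),(.065,-.09))]).round(1).tolist())
pic("g6",(("scene",(350,150,490,290)),("top",(365,140,465,240))),[(inbox(a,b,.06),(0,0,255)) for a in(-.065,.065) for b in(-.09,.09)]+[(inbox(a,b,.008),(0,255,0)) for a in(-.057,.057) for b in(-.082,.082)])
E
```

```text
[ 0.58716899 -0.3632177   0.06232566]
clock 16.75 tcp [ 0.4221 -0.2304  0.1274] -> d mm [  55.9 -126.7   97. ] |d| 169.0 rv [ 0.4    -0.3934 -1.2694] |rv| 1.388 gap 0.0199 F [-0.3 -0.5 -0.4]
clock 16.75 tcp [ 0.4221 -0.2304  0.1274] -> d mm [ 108.4 -119.5    5.2] |d| 161.4 rv [ 0.4    -0.3934 -1.2694] |rv| 1.388 gap 0.0199 F [-0.3 -0.5 -0.4]
scene [[443.2, 266.0], [370.7, 240.4], [394.7, 200.4], [465.4, 220.5]]
top [[440.6, 205.0], [385.4, 213.2], [382.3, 174.6], [439.7, 166.2]]
```

View pics/g6.png

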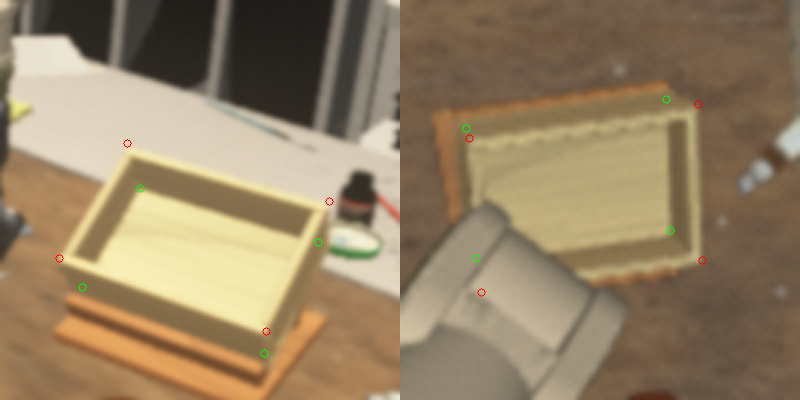

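```bash
python3 - <<'E'
from m import *
M=np.array([[-.065,-.09,0],[-.065,.09,0],[.065,.09,0],[.065,-.09,0]])
ks=140/400;kt=100/400
S=np.array([(267,333),(62,265),(128,153),(328,207)])*ks+[350,150]
T=np.array([(701,263),(468,145),(693,113)])*1.
T=(T-[400,0])*kt+[365,140]
def f(v,w=(1,1)):
    P=M@R(v[3],v[4]).T+v[:3]
    return np.r_[w[0]*(proj(C["scene"],P)-S).ravel(),w[1]*(proj(C["top"],P[[0,2,3]])-T).ravel()]
for fr in([0,1,2],[0,1,2,3],[0,1,2,3,4]):
    p0=np.array([.557,-.367,.114,.137,np.pi/6])
    def g(v): p=p0.copy();p[fr]=v;return f(p)
    s=least_squares(g,p0[fr]);p=p0.copy();p[fr]=s.x;print(p.round(4),s.fun.round(1).tolist())
    print("origin",p[:3]-.06*R(p[3],p[4])[:,2])
E
```

```text
[ 0.5561 -0.368   0.1094  0.137   0.5236] [-0.6, 1.7, -1.3, -0.2, -0.4, -1.2, 0.2, 0.2, 0.1, -0.1, 0.3, -0.9, 1.2, -1.2]
origin [ 0.58583644 -0.3639079   0.05740867]
[ 0.5558 -0.3682  0.1095  0.1476  0.5236] [-0.1, 1.6, -1.3, 0.0, -0.7, -1.1, 0.1, 0.0, 0.3, -0.3, 0.2, -0.5, 1.0, -1.4]
origin [ 0.58550691 -0.36376458  0.05755275]
[ 0.5555 -0.3684  0.1098  0.1509  0.4906] [-0.0, 1.1, -1.4, -0.4, -0.7, -0.6, 0.2, 0.5, 0.7, -0.1, 0.1, -0.5, 0.8, -1.6]
origin [ 0.58342786 -0.36417827  0.05683282]
```

servo_tool:
  deltas:
    - {"dx": 0,"dy": 0,"dz": 25,"rx": 0,"ry": 0,"rz": 0,"fingers": 1}
    - {"dx": 0,"dy": 0,"dz": 30,"rx": 0,"ry": 0,"rz": 0,"fingers": 1}
    - {"dx": 0,"dy": -10,"dz": 30,"rx": 0.0333,"ry": -0.0328,"rz": -0.1058,"fingers": 1}
    - {"dx": 5,"dy": -10,"dz": 12,"rx": 0.0333,"ry": -0.0328,"rz": -0.1058,"fingers": 1}
    - {"dx": 5,"dy": -11,"dz": 0,"rx": 0.0333,"ry": -0.0328,"rz": -0.1058,"fingers": 1}
    - {"dx": 5,"dy": -11,"dz": 0,"rx": 0.0333,"ry": -0.0328,"rz": -0.1058,"fingers": 1}
    - {"dx": 5,"dy": -11,"dz": 0,"rx": 0.0333,"ry": -0.0328,"rz": -0.1058,"fingers": 1}
    - {"dx": 5,"dy": -11,"dz": 0,"rx": 0.0333,"ry": -0.0328,"rz": -0.1058,"fingers": 1}

```text
clock: 17.85
tcp_pos: [0.4462, -0.2941, 0.2224]
orientation: [0.09, 0.374, 0.917, 0.106]
wrist_force: [0.6, 0.3, 0.2]
finger_gap: 0.0197
```

servo_tool:
  deltas:
    - {"dx": 5,"dy": -11,"dz": 0,"rx": 0.0333,"ry": -0.0328,"rz": -0.1058,"fingers": 1}
    - {"dx": 5,"dy": -11,"dz": 0,"rx": 0.0333,"ry": -0.0328,"rz": -0.1058,"fingers": 1}
    - {"dx": 5,"dy": -11,"dz": 0,"rx": 0.0333,"ry": -0.0328,"rz": -0.1058,"fingers": 1}
    - {"dx": 5,"dy": -10,"dz": 0,"rx": 0.0333,"ry": -0.0328,"rz": -0.1058,"fingers": 1}
    - {"dx": 5,"dy": -10,"dz": 0,"rx": 0.0333,"ry": -0.0328,"rz": -0.1058,"fingers": 1}
    - {"dx": 6,"dy": -10,"dz": 0,"rx": 0.0333,"ry": -0.0328,"rz": -0.1058,"fingers": 1}
    - {"dx": 0,"dy": 0,"dz": 0,"rx": 0,"ry": 0,"rz": 0,"fingers": 1}

```text
clock: 18.55
tcp_pos: [0.4768, -0.357, 0.222]
orientation: [0.169, 0.635, 0.728, 0.196]
wrist_force: [-1.2, -0.1, -0.9]
finger_gap: 0.0195
```

```bash
sed -i 's/^KN=np.array.*/O=np.array([.586,-.3635,.060])/' cut.py; python3 - <<'E'
from cut import *
plan(inbox(-.012,.021,.14),TB)
plan(inbox(-.012,.021,.07),TB)
s=env.get_state();T=s["tcp_pos"]+.054*-B[:,2]
pic("g7",(("scene",(340,110,500,290)),("top",(365,140,465,240))),[(T,(0,255,0)),(T+.025*B[:,1]-.01*B[:,2],(255,0,0)),(T-.065*B[:,1]-.015*B[:,2],(0,0,255))])
E
```

```text
clock 18.55 tcp [ 0.4768 -0.357   0.222 ] -> d mm [-0.1 -0.3  0. ] |d| 0.3 rv [-0.0027  0.0007  0.0002] |rv| 0.003 gap 0.0195 F [-1.2 -0.1 -0.9]
clock 18.55 tcp [ 0.4768 -0.357   0.222 ] -> d mm [ 34.6   4.4 -60.6] |d| 69.9 rv [-0.0027  0.0007  0.0002] |rv| 0.003 gap 0.0195 F [-1.2 -0.1 -0.9]
```

View pics/g7.png

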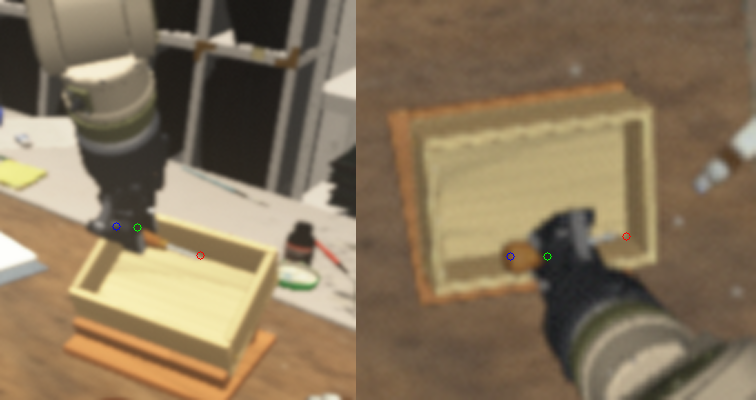

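servo_tool:
  deltas:
    - {"dx": 7,"dy": 0.9,"dz": -12.1,"rx": 0,"ry": 0,"rz": 0,"fingers": 1}
    - {"dx": 8.7,"dy": 1.1,"dz": -15.2,"rx": 0,"ry": 0,"rz": 0,"fingers": 1}
    - {"dx": 8.7,"dy": 1.1,"dz": -15.2,"rx": 0,"ry": 0,"rz": 0,"fingers": 1}
    - {"dx": 6,"dy": 0.8,"dz": -10.4,"rx": 0,"ry": 0,"rz": 0,"fingers": 1}
    - {"dx": 4.2,"dy": 0.5,"dz": -7.6,"rx": 0,"ry": 0,"rz": 0,"fingers": 1}
    - {"dx": 0,"dy": 0,"dz": 0,"rx": 0,"ry": 0,"rz": 0,"fingers": 1}

```text
clock: 19.25
tcp_pos: [0.5119, -0.3515, 0.1613]
orientation: [0.169, 0.634, 0.729, 0.197]
wrist_force: [0.2, 0.5, -0.3]
finger_gap: 0.0199
```

servo_tool:
  deltas:
    - {"dx": 4,"dy": 0.5,"dz": -6.9,"rx": 0,"ry": 0,"rz": 0,"fingers": 1}
    - {"dx": 4,"dy": 0.5,"dz": -6.9,"rx": 0,"ry": 0,"rz": 0,"fingers": 1}
    - {"dx": 2,"dy": 0.25,"dz": -3.5,"rx": 0,"ry": 0,"rz": 0,"fingers": 1}
    - {"dx": 2,"dy": 0.25,"dz": -3.5,"rx": 0,"ry": 0,"rz": 0,"fingers": 1}
    - {"dx": 0,"dy": 0,"dz": 0,"rx": 0,"ry": 0,"rz": 0,"fingers": 1}

```text
clock: 19.75
tcp_pos: [0.5239, -0.3505, 0.1412]
orientation: [0.169, 0.634, 0.728, 0.196]
wrist_force: [0.1, 0.2, -0.4]
finger_gap: 0.0197
```

```bash
python3 -c "
from cut import *
plan(inbox(-.012,.021,.034),TB)"
```

```text
clock 19.75 tcp [ 0.5239 -0.3505  0.1412] -> d mm [  5.4   0.4 -11. ] |d| 12.2 rv [-0.0027  0.0008 -0.0013] |rv| 0.003 gap 0.0197 F [ 0.1  0.2 -0.4]
```

Now small steps of 2 mm, stopping on contact.

servo_tool:
  deltas:
    - {"dx": 1,"dy": 0,"dz": -1.75,"rx": 0,"ry": 0,"rz": 0,"fingers": 1}
    - {"dx": 1,"dy": 0.2,"dz": -1.75,"rx": 0,"ry": 0,"rz": 0,"fingers": 1}
    - {"dx": 1,"dy": 0,"dz": -1.75,"rx": 0,"ry": 0,"rz": 0,"fingers": 1}
    - {"dx": 0,"dy": 0,"dz": 0,"rx": 0,"ry": 0,"rz": 0,"fingers": 1}

```text
clock: 20.15
tcp_pos: [0.5269, -0.3505, 0.1363]
orientation: [0.17, 0.634, 0.728, 0.196]
wrist_force: [0.1, 0.4, -0.9]
finger_gap: 0.0199
```

servo_tool:
  deltas:
    - {"dx": 1,"dy": 0,"dz": -1.75,"rx": 0,"ry": 0,"rz": 0,"fingers": 1}
    - {"dx": 0.5,"dy": 0,"dz": -0.87,"rx": 0,"ry": 0,"rz": 0,"fingers": 1}
    - {"dx": 0,"dy": 0,"dz": 0,"rx": 0,"ry": 0,"rz": 0,"fingers": 1}

```text
clock: 20.45
tcp_pos: [0.5284, -0.3505, 0.1337]
orientation: [0.17, 0.634, 0.728, 0.196]
wrist_force: [0.3, 0.8, -1.2]
finger_gap: 0.0199
```

servo_tool:
  deltas:
    - {"dx": 0.5,"dy": 0,"dz": -0.87,"rx": 0,"ry": 0,"rz": 0,"fingers": 1}
    - {"dx": 0.5,"dy": 0,"dz": -0.87,"rx": 0,"ry": 0,"rz": 0,"fingers": 1}
    - {"dx": 0,"dy": 0,"dz": 0,"rx": 0,"ry": 0,"rz": 0,"fingers": 1}

```text
clock: 20.75
tcp_pos: [0.5294, -0.3505, 0.132]
orientation: [0.17, 0.634, 0.728, 0.196]
wrist_force: [-0.2, 0.2, -0.7]
finger_gap: 0.0199
```

servo_tool:
  deltas:
    - {"dx": 0.5,"dy": 0,"dz": -0.87,"rx": 0,"ry": 0,"rz": 0,"fingers": 1}
    - {"dx": 0.5,"dy": 0,"dz": -0.87,"rx": 0,"ry": 0,"rz": 0,"fingers": 1}
    - {"dx": 0,"dy": 0,"dz": 0,"rx": 0,"ry": 0,"rz": 0,"fingers": 1}

```text
clock: 21.05
tcp_pos: [0.5304, -0.3505, 0.1303]
orientation: [0.17, 0.634, 0.728, 0.196]
wrist_force: [0.5, -0.2, -0.8]
finger_gap: 0.0196
```

servo_tool:
  deltas:
    - {"dx": 0.5,"dy": 0,"dz": -0.87,"rx": 0,"ry": 0,"rz": 0,"fingers": 1}
    - {"dx": 0,"dy": 0,"dz": 0,"rx": 0,"ry": 0,"rz": 0,"fingers": 1}

```text
clock: 21.25
tcp_pos: [0.5309, -0.3505, 0.1294]
orientation: [0.17, 0.634, 0.728, 0.196]
wrist_force: [-0.4, 0.4, 0.0]
finger_gap: 0.0199
```

servo_tool:
  deltas:
    - {"dx": 0.5,"dy": 0,"dz": -0.87,"rx": 0,"ry": 0,"rz": 0,"fingers": 1}
    - {"dx": 0,"dy": 0,"dz": 0,"rx": 0,"ry": 0,"rz": 0,"fingers": 1}

```text
clock: 21.45
tcp_pos: [0.5311, -0.3506, 0.1292]
orientation: [0.17, 0.634, 0.728, 0.196]
wrist_force: [-5.5, 1.1, 5.3]
finger_gap: 0.02
```

servo_tool:
  deltas:
    - {"dx": 0,"dy": 0,"dz": 0,"rx": 0,"ry": 0,"rz": 0,"fingers": 0.45}
    - {"dx": 0,"dy": 0,"dz": 0,"rx": 0,"ry": 0,"rz": 0,"fingers": 0.35}
    - {"dx": 0,"dy": 0,"dz": 0,"rx": 0,"ry": 0,"rz": 0,"fingers": 0.25}
    - {"dx": 0,"dy": 0,"dz": 0,"rx": 0,"ry": 0,"rz": 0,"fingers": 0.15}
    - {"dx": 0,"dy": 0,"dz": 0,"rx": 0,"ry": 0,"rz": 0,"fingers": 0.1}
    - {"dx": 0,"dy": 0,"dz": 0,"rx": 0,"ry": 0,"rz": 0,"fingers": 0.1}

```text
clock: 22.05
tcp_pos: [0.5335, -0.3521, 0.1314]
orientation: [0.173, 0.633, 0.728, 0.197]
wrist_force: [1.9, 0.5, 8.7]
finger_gap: 0.0387
```

servo_tool:
  deltas:
    - {"dx": -2,"dy": -0.3,"dz": 3.5,"rx": 0,"ry": 0,"rz": 0,"fingers": 0.1}
    - {"dx": -5,"dy": -0.7,"dz": 8.7,"rx": 0,"ry": 0,"rz": 0,"fingers": 0.1}
    - {"dx": -10,"dy": -1.4,"dz": 17.3,"rx": 0,"ry": 0,"rz": 0,"fingers": 0.1}
    - {"dx": -15,"dy": -2,"dz": 26,"rx": 0,"ry": 0,"rz": 0,"fingers": 0.1}
    - {"dx": -20,"dy": -2.7,"dz": 34.6,"rx": 0,"ry": 0,"rz": 0,"fingers": 0.1}
    - {"dx": -15,"dy": 40,"dz": 26,"rx": 0,"ry": 0,"rz": 0,"fingers": 0.1}
    - {"dx": 0,"dy": 45,"dz": 10,"rx": 0,"ry": 0,"rz": 0,"fingers": 0.1}
    - {"dx": 0,"dy": 45,"dz": 0,"rx": 0,"ry": 0,"rz": 0,"fingers": 0.1}

```text
clock: 22.85
tcp_pos: [0.464, -0.2277, 0.257]
orientation: [0.172, 0.635, 0.727, 0.196]
wrist_force: [1.2, 1.3, 0.4]
finger_gap: 0.0385
```

servo_tool:
  deltas:
    - {"dx": -10,"dy": 45,"dz": 0,"rx": 0,"ry": 0,"rz": 0,"fingers": 0.1}
    - {"dx": -10,"dy": 45,"dz": 0,"rx": 0,"ry": 0,"rz": 0,"fingers": 0.1}
    - {"dx": -10,"dy": 45,"dz": 0,"rx": 0,"ry": 0,"rz": 0,"fingers": 0.1}
    - {"dx": -10,"dy": 45,"dz": 0,"rx": 0,"ry": 0,"rz": 0,"fingers": 0.1}
    - {"dx": -10,"dy": 45,"dz": 0,"rx": 0,"ry": 0,"rz": 0,"fingers": 0.1}
    - {"dx": -10,"dy": 30,"dz": 0,"rx": 0,"ry": 0,"rz": 0,"fingers": 0.1}
    - {"dx": 0,"dy": 0,"dz": 0,"rx": 0,"ry": 0,"rz": 0,"fingers": 0.1}

```text
clock: 23.55
tcp_pos: [0.4016, 0.0307, 0.2539]
orientation: [0.168, 0.632, 0.73, 0.197]
wrist_force: [0.0, -1.0, 0.8]
finger_gap: 0.0385
```

```bash
python3 - <<'E'
from look import *
pic("g8",(("scene",(345,170,485,310)),("top",(365,150,465,250))))
for t in("cutter","pigment_pot","tape_roll","cork_block"):
    for n in("scene","top"):
        print(t,n,[(round(d["confidence"],2),d["extent"]) for d in cut_out(t,n)[:3]])
E
```

```text
cutter scene [(0.44, [281.3, 250.9, 299.5, 266.3]), (0.36, [397.5, 244.2, 408.2, 251.8])]
cutter top [(0.59, [329.4, 238.8, 336.8, 259.0])]
pigment_pot scene [(0.55, [382.4, 288.8, 408.1, 325.1])]
pigment_pot top [(0.86, [418.2, 240.5, 440.1, 256.0])]
tape_roll scene [(0.9, [239.2, 215.6, 265.4, 238.8]), (0.49, [371.8, 200.7, 465.6, 279.5])]
tape_roll top [(0.4, [265.8, 230.5, 293.0, 240.3])]
cork_block scene [(0.41, [282.9, 188.1, 292.3, 199.9])]
cork_block top [(0.95, [224.2, 169.8, 247.8, 179.7]), (0.27, [418.9, 240.1, 436.7, 254.7]), (0.17, [266.4, 231.0, 290.7, 237.6])]
```

View pics/g8.png

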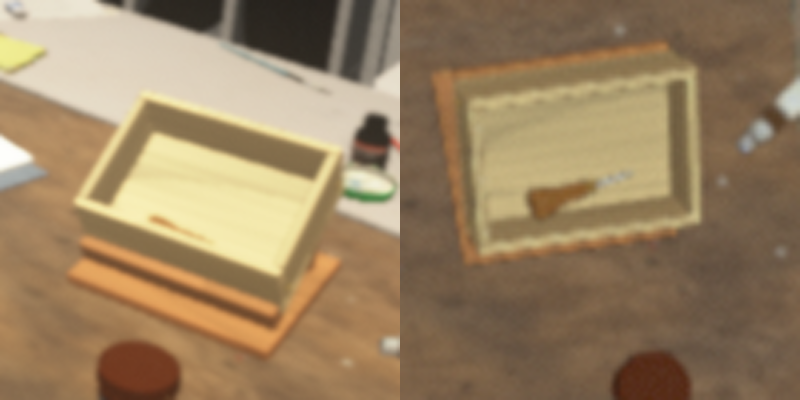

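```bash
python3 - <<'E'
from look import *
pic("g9",(("scene",(230,170,390,330)),("top",(210,150,310,250))))
print(env.get_state()["clock"])
E
```

```text
24.15
```

View pics/g9.png

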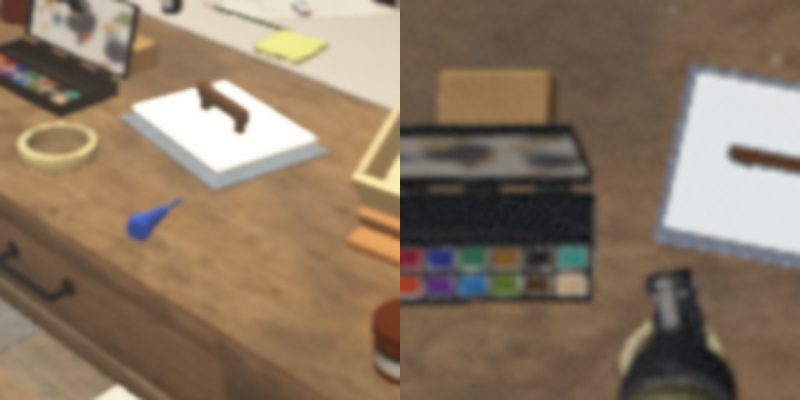

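The last picture shows the lid level and knob up in the middle of the mat, in the scene view around (225,125). The tape roll, pot, cork block and blue cutter are where they were, and the arm is clear of everything.

```bash
python3 -c "
from h import *
print(job.hand_in())"
```

```text
the job is handed in; nothing more can be done
None
```

I finished the job and handed it in at about 24 s of the 58 s allowed. The hand-in gives no verdict.

- **Lid:** I gripped it by the bar knob and lifted it about 115 mm straight out along the box's own axis. I then moved it sideways clear of the box, turned it level and lowered it in small steps until it touched at about 5 N. The last picture shows it knob up, with an even border of mat visible on the sides in view.
- **Cutter:** I took the one with the wooden handle and steel blade and laid it on the box floor, going down until I felt contact. The pictures show it on the floor, well below the rim and lying slightly askew.
- **Bystanders:** The pot, tape roll and cork block show no movement in the pictures, and the blue look-alike cutter still lies on the bench. At the end the arm was touching nothing.

Some readings disagreed:
- The rim position worked out from the lid was about 4–5 mm higher than the rim measured in the pictures, so I went by contact force inside the box.
- The handle was about 20 mm wide where I gripped it, not the 26 mm stated. I held it above its centreline, and the blade drooped a few degrees.
- The wrist read about 9 N as the fingers opened in the box, well under the limits.
- My automatic corner fit of the held lid failed because the gripper hid a corner, so I fitted corners read by hand instead.

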